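Strike a level measure of nuts and set it on the scale

ROBOT

A 6-joint arm with a two-finger parallel gripper is mounted at the origin on the work surface. World frame = base frame: x ahead of the robot, y to its left, z up, the work surface at z = 0. Lengths are in m, angles in rad, forces in N, time in s.
With the tool pointing down it reaches from about 0.25 to 0.775 m from the base axis. Payload 4 kg.
Tool frame: the origin (TCP) lies midway between the tips of the shut fingers; the grasp point (between the pads) lies robot.tcp_to_grasp behind it (robot.tcp_to_grasp is the distance from the TCP to the grasp point, in m); y points along the fingers, x is the direction in which the jaws open and shut, and the axes are right-handed (so a half turn about y gives the same grasp; the last joint's range is limited). The gripper opens to 94 mm and grips with 3 to 60 N. Pads are 16 mm wide; open, the fingers measure 119 mm over their backs; the gripper's body (75 mm by 177 mm) begins 78 mm behind the grasp point.
Start: joints at [1.008, 0.087, 1.371, -0, 1.684, -0.103], TCP at [0.244, 0.493, 0.206] pointing down, gripper open.
Joint ranges: [-3.1, 3.1], [-0.76, 2.03], [0.27, 2.55], [-1.08, 4.22], [0.17, 2.65], [-2.57, 2.57]. Speed limits (rad/s): [2.79, 2.79, 3.14, 3.14, 3.14, 3.14].

INTERFACE

Orientations are given as [roll, pitch, yaw] about the fixed x, y, z axes, in that order (R = Rz(yaw) Ry(pitch) Rx(roll)).
In Python, from bench import robot gives the robot as it stands.
- The arm moves only by the tool arm_command, never from a script. Its argument "series" is text: rows parted by semicolons, each of 7 numbers parted by spaces: the turn, a rotation vector about the tool's x, y, z in rad, then the shift along the tool's x, y, z in m, then the finger opening in m, from 0 to 0.094. A call has 1 to 12 rows; each row shifts and turns the pose as measured when the row begins, along the tool's axes as they then stand; what a row does not reach is not made up. A row lasts 1/10 s, in which the tool goes at most 50 mm and 8.59 degrees, less where a joint would pass 70% of its speed; a pose out of reach is approached as far as the arm can. A call with a gripper value outside its range is refused whole. The fingers move at their own pace and stop on an object; the grip force is fixed at half the most. Time passes only in rows, so rows that do not move let the fingers close. It gives the time, the measured TCP pose, the force and the opening at its end, in the units of the state.
- robot.get_obs(): the state, without advancing time (a new reading comes with each control period).
- robot.snapshot(name): name is "scene" or "top" or "wrist"; returns the picture (384x512x3 uint8, blue, green, red); there is no depth.
- robot.camera_params(name): a dict with "fx", "fy", "cx", "cy" (pixels), "extrinsics" (4x4, takes a point from camera to world coordinates). Camera axes: x right, y up, looking along -z (the intrinsics and any distortion apply to the point x, -y, -z); pixel columns grow to the right and rows downward; lengths in m; the calibration is good to about 2 mm. The wrist camera is an equidistant fisheye: a pixel r from the principal point sees the ray r / f radians off the axis. A picture is of the moment at which its call begins: read the wrist's pose just before it. camera_params takes no time and is no camera call; for the wrist camera it gives the pose at the moment of the call.
- robot.close_job(): hands the job in, once; it reports no verdict.
Trained networks look in the newest picture that a camera, given by its name, has taken for a name from the list of things; names that differ only in an ending like _2 or _b are one class to them, and where a whole thing is asked for, a point or a joint stands for the part that bears it (a point fixed in the world has none). Each returns a list of dicts, best first, with "score" (0 to 1); they miss things now and then, are a little off and sometimes report something else, mostly with a low value. They report only what shows in the picture. A call takes as long as a camera call. They do not tell look-alikes from the thing itself.
- robot.spot_in(camera, target): "centre" ([x, y, z] in m, in the coordinates of the camera as it stood for that picture, good to about 4 mm: the middle of the surface that is visible of it).
The state is a dict: "time": time; "joint_positions": joint angles; "qvel": joint speeds; "joint_torque": joint torques, N m; "tool_pos": TCP position; "ee_rot": TCP orientation; "wrist_force": force on the tool from outside, world axes, zero at the start; "wrist_torque": the same for the moment, N m; "width": finger opening in m.
Only numpy, scipy, OpenCV 4.12 (cv2) and the standard library are available. Lean on these libraries where they do the work, as an engineer would, in place of code of your own. Each camera call takes 0.05 s, during which the arm holds its last target.

TASK

Take the scoop from its dock, scoop up a heaped measure of nuts from the white bin (the pocket full and surplus riding on the scoop's front tongue), park the heaped scoop on the angled rest beside the bin and let go of it, and slide the red striker fully across so that the surplus falls back into the bin. Then take the scoop again by the left and right edges of its grip and seat it in the scale's angled cradle with exactly four nuts in its pocket, two by two, and let go; every other nut must be in the bin. Leave the jar, bottle and brass weight around them where they are.

Things in the scene. Friction and masses are not known exactly. Their poses are not given: they have to be found in the camera images.
- scoop_grip (a point): Centre of the scoop's upright blue grip, 98 mm above the scoop's underside. The grip is a plate 14 mm thick (scoop x), 40 mm wide (scoop y), 70 mm tall, its top 27 mm above this point; below it the same plate goes on in steel down to the underside. Axes: x towards the scoop's open nose, z up the grip. Scoop 180 g.
- scoop: Steel scoop. Origin on its flat underside below the pocket's middle; x towards the open nose, z up. 64 mm wide; floor 2.5 mm thick; thin front lip 63 mm ahead of the origin. Pocket x -28 to 24, 58 wide, parted in two lanes by a 2 mm fin 12 mm high, side walls (to x 15) 22 mm, back wall 50 mm high: holds four nuts, two by two. Ahead of it a flat tongue, x 24 to 63, edges bent up 4 mm, where surplus rides. Grip plate x -45 to -31.
- scoop_mid (a point): Middle of the scoop's pocket on the floor of the pocket, 2.5 mm above the underside; axes of the scoop. At the start it stands level in a white dock, 5 mm above the counter; the dock's two cheeks, 112 mm tall and 76 mm apart, stand left and right of the grip, so there the grip can only be taken front and back, across its 14 mm.
- tray: White nut bin with an angled rest beside it, fixed. Origin on the counter, z up, x the direction of scooping; base 292 x 244 mm. Bin inside: x -125 to the ramp foot at x 84, y 14 to 86 mm (72 wide), floor at z 6 mm. From x 84 a ramp rises at 46 degrees (0.80 rad) over the full width to x 143, z 67. Walls: 50 mm high at -x, 75 at +x, 65 at +y, 34 at y 8 to 14 towards the rest (68 beside the ramp).
- rest_mid (a point): Where point scoop_mid is when the scoop is parked on the angled aluminium rest beside the bin. The rest slopes 15 degrees (0.26 rad) up towards the tray's +x; the scoop stands on it nose to +x, between low side guides with flared tops (2.5 mm play each side, 12 mm high), and may slide back 3 mm against a low stop.
- rest_grip (a point): Where point scoop_grip is when the scoop is parked on the rest.
- striker (a joint): Red strike-off bar on a slide beside the rest, m: near 0 it stands clear of the parked scoop, 0.105 is fully across. It travels along the tray's +y, towards the bin; about 1 N friction. Its edge passes about 5 mm above the tongue of the parked scoop, just ahead of the pocket, and pushes nuts on the tongue off sideways into the bin; a chute under the nose leads there too.
- striker_knob (a point): On the axis of the striker's upright red square knob, 14 x 14 mm, 50 mm tall (to 19 mm above this point, and 31 mm below it); it moves with the striker. Axes of the tray.
- scale: Grey bench scale, 200 x 160 mm, fixed; origin on the counter, x the way the scoop's nose must point. On it an angled cradle like the rest (15 degrees, nose up, 2.5 mm side play) with a white back plate 18 mm behind the seated grip plate, as high as the grip's centre: no room for a finger behind, so there hold the grip left and right, across its 40 mm.
- cradle_mid (a point): Where point scoop_mid is when the scoop is seated in the scale's cradle.
- cradle_grip (a point): Where point scoop_grip is when the scoop is seated in the cradle.
- nest_fl (a point): place of the front left nut of the four in the pocket: centre of that nut, 13 mm above the pocket floor
- nest_fr (a point): place of the front right nut of the four in the pocket: centre of that nut, 13 mm above the pocket floor
- nest_bl (a point): place of the back left nut of the four in the pocket: centre of that nut, 13 mm above the pocket floor
- nest_br (a point): place of the back right nut of the four in the pocket: centre of that nut, 13 mm above the pocket floor
- nut0_center (a point): centre of a round smooth brown nut, 26 mm across, 11 g; lies in the bin at the start
- nut1_center (a point): centre of a round smooth brown nut, 26 mm across, 11 g; lies in the bin at the start
- nut2_center (a point): centre of a round smooth brown nut, 26 mm across, 11 g; lies in the bin at the start
- nut3_center (a point): centre of a round smooth brown nut, 26 mm across, 11 g; lies in the bin at the start
- nut4_center (a point): centre of a round smooth brown nut, 26 mm across, 11 g; lies in the bin at the start
- nut5_center (a point): centre of a round smooth brown nut, 26 mm across, 11 g; lies in the bin at the start
- jar_a: white jar with a blue cap, 60 mm across, about 90 mm tall; to be left alone. Origin under it.
- bottle: amber bottle, 56 mm across, 150 mm tall; to be left alone. Origin under it.
- weight: brass weight, 48 mm across, 52 mm tall; to be left alone. Origin under it.
Things that resemble listed ones, but are neither listed nor needed, are in the scene too. Several things have the shape of the scoop; the one meant has the colours described above.

How it is judged:
By the outcome, as a careful person would: the job done as asked, in the order asked, and still so for the second after the job is handed in, with the robot touching nothing.
It also fails if it takes over 72 s, if anything falls off the work surface, if the arm or the gripper's body presses on something with over 40 N, if the wrist force passes 120 N, or if a joint passes its speed limit or range.

## Working session

There is one attempt and no reset: what is moved stays moved. The work goes in short steps, Python scripts to look and compute and a tool call to move; the robot and the scene stay as the last step left them, time stands still between calls to the robot, and variables do not carry over. Pictures are saved under pics/ and viewed, and the job is handed in when it is done.

Besides the shell and the picture viewer there is one more tool, called after "Emit:" as name(argument=value, ...) on one line, values as JSON. arm_command: Moves the arm, as the interface text tells. Its arguments: {"type":"object","properties":{"series":{"type":"string"}},"required":["series"]}

```bash
ls -la; mkdir -p pics
cat > h.py <<'E'
import numpy as np, cv2
from bench import robot
from scipy.spatial.transform import Rotation as R
def snap(c,n):
    im=np.asarray(robot.snapshot(c)); cv2.imwrite(f'pics/{n}.png',im); return im
def st():
    o=robot.get_obs(); print('t',round(o['time'],2),'pos',np.round(o['tool_pos'],4),'rot',np.round(o['ee_rot'],3),'F',np.round(o['wrist_force'],1),'w',round(o['width'],4)); return o
def spot(c,t,n=4):
    E=np.array(robot.camera_params(c)['extrinsics'])
    r=robot.spot_in(c,t); out=[]
    for d in r[:n]:
        p=E[:3,:3]@np.array(d['centre'])+E[:3,3]; out.append(p); print(t,c,round(d['score'],2),np.round(p,4))
    return out
E
python3 - <<'E'
from h import *
o=st(); print(robot.tcp_to_grasp, o)
for c in ('scene','top','wrist'):
    snap(c,c+'0'); p=robot.camera_params(c); print(c,{k:np.round(p[k],4).tolist() for k in p})
E
```

```text
total 12
drwxr-xr-x  3 agent agent 4096 Dec  7 09:36 .
drwxr-xr-x 23 root  root  4096 Dec  7 09:36 ..
drwxr-xr-x  2 agent agent 4096 Dec  7 09:36 pics
t 0.0 pos [0.2438 0.4924 0.2043] rot [-1.571  0.002  1.111] F [ 0.6 -0.3  0. ] w 0.0939
0.0188 {'time': 0.0, 'joint_positions': array([ 1.00789918e+00,  8.79542972e-02,  1.37222498e+00, -6.92732111e-05,
        1.68361036e+00, -1.03099586e-01]), 'qvel': array([ 0.0005423 , -0.00181068,  0.00123267, -0.0017772 ,  0.00337003,
        0.00010038]), 'joint_torque': array([ 1.02864778e-03, -3.40172839e+01, -3.02430439e+01,  7.17501249e-02,
        3.27123399e-02, -1.61162825e-04]), 'tool_pos': array([0.24380363, 0.49240007, 0.20431942]), 'ee_rot': array([-1.5706387 ,  0.00219241,  1.11099121]), 'wrist_force': array([ 0.55027655, -0.32075257,  0.04884706]), 'wrist_torque': array([ 0.04134931, -0.01208529, -0.02385218]), 'width': 0.09392886653048804}
scene {'fx': 498.8391, 'fy': 498.8391, 'cx': 256.3908, 'cy': 189.1313, 'extrinsics': [[0.4624, -0.6278, 0.6261, 1.4783], [0.8866, 0.3294, -0.3246, -0.5643], [-0.0025, 0.7053, 0.7089, 1.249], [0.0, 0.0, 0.0, 1.0]]}
top {'fx': 434.2171, 'fy': 434.2171, 'cx': 253.0644, 'cy': 196.07, 'extrinsics': [[-0.0187, 0.9898, -0.1414, 0.2942], [-0.9996, -0.0212, -0.0159, -0.0405], [-0.0187, 0.1411, 0.9898, 1.3973], [0.0, 0.0, 0.0, 1.0]]}
wrist {'fx': 297.3186, 'fy': 297.3186, 'cx': 253.9501, 'cy': 190.3144, 'extrinsics': [[0.4445, -0.8703, -0.2119, 0.1828], [0.8958, 0.4312, 0.1083, 0.5238], [-0.0029, -0.238, 0.9713, 0.3834], [0.0, 0.0, 0.0, 1.0]]}
```

```bash
python3 - <<'E'
from h import *
for c in ('scene','top'):
    robot.snapshot(c)
    for t in ['tray','scale','scoop','scoop_grip','striker','jar_a','bottle','weight','nut0_center','cradle_mid','rest_mid']:
        try: spot(c,t,6)
        except Exception as e: print(t,e)
st()
E
python3 - <<'E'
import cv2
a=cv2.imread('pics/top0.png')
b=cv2.resize(a[110:260,95:295],None,fx=4,fy=4,interpolation=cv2.INTER_CUBIC); cv2.imwrite('pics/t0a.png',b)
b=cv2.resize(a[130:260,290:460],None,fx=4,fy=4,interpolation=cv2.INTER_CUBIC); cv2.imwrite('pics/t0b.png',b)
a=cv2.imread('pics/scene0.png')
b=cv2.resize(a[90:270,220:420],None,fx=3,fy=3,interpolation=cv2.INTER_CUBIC); cv2.imwrite('pics/s0a.png',b)
E
```

```text
tray scene 0.86 [0.5563 0.0125 0.0301]
scale scene 0.72 [ 0.5338 -0.3178  0.0571]
scale scene 0.52 [ 0.5158 -0.0397  0.0228]
scale scene 0.38 [0.4079 0.296  0.0423]
scoop scene 0.75 [0.4105 0.2892 0.0429]
scoop scene 0.71 [0.4124 0.46   0.006 ]
scoop scene 0.69 [0.2272 0.3945 0.0263]
scoop_grip scene 0.98 [0.4175 0.4648 0.0089]
scoop_grip scene 0.7 [0.2256 0.3954 0.0227]
scoop_grip scene 0.58 [0.4077 0.2894 0.0462]
scoop_grip scene 0.5 [ 0.7309 -0.2932  0.0659]
striker scene 0.6 [0.5121 0.1027 0.1022]
striker scene 0.6 [0.5566 0.0137 0.031 ]
jar_a scene 0.79 [ 0.7297 -0.2943  0.0686]
jar_a scene 0.45 [ 0.6304 -0.4979  0.033 ]
bottle scene 0.71 [0.7148 0.3472 0.0815]
weight scene 0.54 [ 0.6327 -0.4975  0.0323]
nut0_center scene 0.57 [ 0.5413 -0.0445  0.0263]
cradle_mid scene 0.72 [ 0.5134 -0.0385  0.0247]
cradle_mid scene 0.57 [ 0.5297 -0.3142  0.0595]
rest_mid scene 0.57 [0.5578 0.0117 0.0284]
tray top 0.63 [0.5376 0.0285 0.0094]
tray top 0.28 [0.6958 0.3478 0.0974]
scale top 0.97 [ 0.4754 -0.2891  0.059 ]
scoop top 0.96 [0.2394 0.3852 0.0043]
scoop top 0.65 [0.4228 0.4584 0.0064]
sc
[... 184 characters left out ...]
 [0.5046 0.1119 0.1095]
scoop_grip top 0.33 [0.5364 0.0301 0.0122]
scoop_grip top 0.31 [ 0.7052 -0.2834  0.0892]
striker top 0.9 [0.5031 0.1116 0.1033]
striker top 0.19 [ 0.704  -0.2865  0.0881]
jar_a top 0.62 [0.4378 0.3025 0.0065]
jar_a top 0.6 [ 0.7051 -0.2852  0.0897]
bottle top 0.66 [0.6924 0.3473 0.0979]
bottle top 0.65 [0.5086 0.1096 0.1014]
weight top 0.58 [ 0.6165 -0.4836  0.0297]
nut0_center top 0.57 [ 0.5371 -0.0354  0.0271]
nut0_center top 0.42 [0.5364 0.0313 0.0091]
cradle_mid top 0.75 [ 0.4697 -0.2892  0.0621]
rest_mid top 0.67 [0.5369 0.0244 0.0065]
rest_mid top 0.47 [0.5051 0.1121 0.1072]
t 1.35 pos [0.2441 0.4929 0.2055] rot [-1.571 -0.     1.111] F [-0.5 -0.5  0.3] w 0.0939
```

```bash
cat >> h.py <<'E'
def ray(c,u,v,P=None):
    p=P or robot.camera_params(c); E=np.array(p['extrinsics'])
    x=(u-p['cx'])/p['fx']; y=(v-p['cy'])/p['fy']
    if c=='wrist':
        th=np.hypot(x,y); s=np.sin(th)/th if th>1e-9 else 1; d=np.array([x*s,-y*s,-np.cos(th)])
    else: d=np.array([x,-y,-1.]); d/=np.linalg.norm(d)
    return E[:3,3],E[:3,:3]@d
def atz(c,u,v,z,P=None):
    o,d=ray(c,u,v,P); return o+d*(z-o[2])/d[2]
def proj(c,p,P=None):
    q=P or robot.camera_params(c); E=np.array(q['extrinsics']); m=E[:3,:3].T@(np.asarray(p)-E[:3,3])
    x,y,z=m[0],-m[1],-m[2]
    if c=='wrist':
        r=np.hypot(x,y); th=np.arctan2(r,z); k=th/r if r>1e-9 else 0
        return np.array([q['cx']+q['fx']*x*k,q['cy']+q['fy']*y*k])
    return np.array([q['cx']+q['fx']*x/z,q['cy']+q['fy']*y/z])
E
python3 - <<'E'
from h import *
f=lambda x,y:(95+x/4,110+y/4)
print('grip top',atz('top',*f(190,462),.13),atz('top',*f(250,455),.13), atz('scene',220+333/3,90+152/3,.13))
print('dock corners',[atz('top',*f(*c),0.005).round(3) for c in [(195,520),(317,485),(272,308),(165,330)]])
print('tray corners',[atz('top',*f(*c),0.006).round(3) for c in [(415,458),(720,472),(443,104)]])
print('bin far top',[atz('top',*f(*c),0.05).round(3) for c in [(632,103),(738,103)]])
E
```

```text
grip top [0.39499644 0.30587664 0.13      ] [0.39924602 0.26174443 0.13      ] [0.3992252  0.28988512 0.13      ]
dock corners [array([0.358, 0.335, 0.005]), array([0.384, 0.237, 0.005]), array([0.529, 0.275, 0.005]), array([0.513, 0.362, 0.005])]
tray corners [array([0.404, 0.158, 0.006]), array([ 0.388, -0.086,  0.006]), array([0.697, 0.135, 0.006])]
bin far top [array([ 0.682, -0.022,  0.05 ]), array([ 0.679, -0.107,  0.05 ])]
```

```bash
cat >> h.py <<'E'
def cur():
    o=robot.get_obs(); return np.array(o['tool_pos']),R.from_euler('xyz',o['ee_rot'])
def tooldown(yaw): return R.from_euler('xyz',[-np.pi/2,0,yaw])
def plan(pt,Rt,w,n=None,vmax=.045,wmax=.14,start=None):
    "straight line rows from the current pose to TCP pt, rotation Rt"
    p,r=start or cur(); rv=(r.inv()*Rt).as_rotvec(); d=np.asarray(pt)-p
    if n is None: n=int(max(np.ceil(np.linalg.norm(d)/vmax),np.ceil(np.linalg.norm(rv)/wmax),1))
    rows=[]
    for i in range(n):
        ri=r*R.from_rotvec(rv*i/n); s=ri.inv().apply(d/n); q=rv/n
        rows.append(' '.join(f'{v:.3f}' for v in q)+' '+' '.join(f'{v:.4f}' for v in s)+f' {w:g}')
    print(n,'rows, dist',np.linalg.norm(d).round(4),'ang',np.linalg.norm(rv).round(3)); print('; '.join(rows)); return np.asarray(pt),Rt
E
python3 - <<'E'
from h import *
plan([.40,.285,.30],tooldown(.23),.094)
E
```

```text
7 rows, dist 0.2765 ang 0.881
-0.000 0.126 0.000 -0.0167 -0.0135 -0.0331 0.094; -0.000 0.126 0.000 -0.0124 -0.0135 -0.0350 0.094; -0.000 0.126 0.000 -0.0080 -0.0135 -0.0363 0.094; -0.000 0.126 0.000 -0.0033 -0.0135 -0.0370 0.094; -0.000 0.126 0.000 0.0013 -0.0135 -0.0371 0.094; -0.000 0.126 0.000 0.0060 -0.0135 -0.0366 0.094; -0.000 0.126 0.000 0.0105 -0.0135 -0.0356 0.094
```

Emit:
arm_command(series="0 0.126 0 -0.017 -0.0135 -0.033 0.094; 0 0.126 0 -0.012 -0.0135 -0.035 0.094; 0 0.126 0 -0.008 -0.0135 -0.036 0.094; 0 0.126 0 -0.003 -0.0135 -0.037 0.094; 0 0.126 0 0.001 -0.0135 -0.037 0.094; 0 0.126 0 0.006 -0.0135 -0.037 0.094; 0 0.126 0 0.0105 -0.0135 -0.0356 0.094; 0 0 0 0 0 0 0.094")

```text
time: 2.15
tool_pos: [0.4017, 0.2761, 0.3022]
ee_rot: [-1.574, -0.0, 0.197]
wrist_force: [0.1, 0.8, 0.3]
width: 0.094
```

Run:
```python
from h import *
o=st(); print(o['joint_positions'].round(3))
a=snap('wrist','w1'); cv2.imwrite('pics/w1b.png',cv2.resize(a,None,fx=1.5,fy=1.5))
spot('wrist','scoop'); spot('wrist','scoop_grip'); 
a=snap('top','top1'); cv2.imwrite('pics/top1b.png',cv2.resize(a[110:260,95:295],None,fx=4,fy=4,interpolation=cv2.INTER_CUBIC))
```

```text
t 2.15 pos [0.4017 0.2761 0.3022] rot [-1.574 -0.     0.197] F [0.1 0.8 0.3] w 0.094
[ 0.488 -0.051  1.321 -0.003  1.872  0.29 ]
scoop wrist 0.71 [0.4249 0.4631 0.0015]
scoop wrist 0.59 [0.2331 0.3848 0.0054]
scoop wrist 0.55 [0.4386 0.3066 0.004 ]
scoop_grip wrist 0.93 [0.2294 0.3877 0.0014]
scoop_grip wrist 0.81 [ 0.4186  0.4654 -0.0005]
scoop_grip wrist 0.59 [0.435  0.3057 0.0068]
```

Run:
```python
from h import *
a=cv2.imread('pics/w1.png'); cv2.imwrite('pics/w1c.png',cv2.resize(a[105:200,220:355],None,fx=5,fy=5,interpolation=cv2.INTER_CUBIC))
print(proj('wrist',cur()[0]),robot.camera_params('wrist')['extrinsics'])
```

```text
[253.64217514 228.19540155] [[ 0.97895169 -0.19933056 -0.0438283   0.38526488]
 [ 0.20401525  0.94985864  0.23695221  0.34759765]
 [-0.00560113 -0.24090641  0.97053219  0.47797435]
 [ 0.          0.          0.          1.        ]]
```

Run:
```python
from h import *
f=lambda x,y:(220+x/5,105+y/5)
for q in [(198,355),(198,190),(142,200),(147,357)]: print(q,atz('wrist',*f(*q),.13).round(4))
print('dock',[atz('wrist',*f(*q),.005).round(4) for q in [(75,73),(537,58),(90,380)]])
print('scoop',[atz('wrist',*f(*q),.008).round(4) for q in [(480,122),(482,316)]])
```

```text
(198, 355) [0.404  0.2812 0.13  ]
(198, 190) [0.3958 0.3198 0.13  ]
(142, 200) [0.3835 0.3148 0.13  ]
(147, 357) [0.3922 0.2783 0.13  ]
dock [array([0.3539, 0.3386, 0.005 ]), array([0.4971, 0.3756, 0.005 ]), array([0.378 , 0.2421, 0.005 ])]
scoop [array([0.4828, 0.3509, 0.008 ]), array([0.4982, 0.2899, 0.008 ])]
```

```bash
cat >> h.py <<'E'
def overlay(c,src,segs,box,k,out,P=None):
    im=cv2.imread(f'pics/{src}.png'); x0,y0,x1,y1=box
    b=cv2.resize(im[y0:y1,x0:x1],None,fx=k,fy=k,interpolation=cv2.INTER_CUBIC)
    for pts,col in segs:
        q=[((proj(c,p,P)+.5-[x0,y0])*k).astype(int).tolist() for p in pts]
        cv2.polylines(b,[np.array(q)],False,col,1,cv2.LINE_AA)
    cv2.imwrite(f'pics/{out}.png',b)
def pose(x,y,z,yaw,pitch=0):
    "pitch>0: nose up"
    T=np.eye(4); T[:3,:3]=(R.from_euler('z',yaw)*R.from_euler('y',-pitch)).as_matrix(); T[:3,3]=[x,y,z]; return T
def tf(T,p): return (T[:3,:3]@np.asarray(p,float)+T[:3,3])
def rect(T,x0,x1,y0,y1,z): return [tf(T,(a,b,z)) for a,b in [(x0,y0),(x1,y0),(x1,y1),(x0,y1),(x0,y0)]]
def scoopsegs(T):
    s=[(rect(T,-.045,.063,-.032,.032,0),(0,255,0)),(rect(T,-.045,-.031,-.02,.02,.125),(0,255,255)),(rect(T,-.045,-.031,-.02,.02,.055),(0,255,255))]
    s.append(([tf(T,(-.028,0,.0145)),tf(T,(.024,0,.0145))],(255,0,255)))
    s.append(([tf(T,(-.028,-.032,.05)),tf(T,(-.028,.032,.05))],(255,0,255)))
    return s
E
cat > wp.json <<'E'
E
python3 - <<'E'
from h import *
import math
yaw=.24; g=np.array([.394,.2975]); o=g+.038*np.array([np.cos(yaw),np.sin(yaw)])
print(o)
T=pose(o[0],o[1],.005,yaw)
overlay('wrist','w1',scoopsegs(T),(220,105,355,200),5,'o1')
overlay('top','top0',scoopsegs(T),(110,180,190,250),8,'o2')
overlay('scene','scene0',scoopsegs(T),(300,120,370,190),8,'o3')
a=[cv2.imread(f'pics/o{i}.png') for i in (2,3)]
cv2.imwrite('pics/o23.png',np.hstack([cv2.resize(x,(400,350)) for x in a]))
E
```

```text
[0.43091084 0.3065327 ]
```

Run:
```python
from h import *
plan([.394,.296,.18],tooldown(.24),.094)
```

```text
3 rows, dist 0.1205 ang 0.034
0.001 -0.011 -0.002 -0.0000 0.0398 0.0058 0.094; 0.001 -0.011 -0.002 -0.0000 0.0398 0.0058 0.094; 0.001 -0.011 -0.002 -0.0000 0.0398 0.0058 0.094
```

Emit:
arm_command(series="0.001 -0.011 0 0 0.04 0.006 0.094; 0.001 -0.011 0 0 0.04 0.006 0.094; 0.001 -0.011 0 0 0.04 0.006 0.094; 0 0 0 0 0 0 0.094")

```text
time: 2.75
tool_pos: [0.3893, 0.3016, 0.1742]
ee_rot: [-1.569, 0.007, 0.253]
wrist_force: [-0.6, -0.4, -0.6]
width: 0.0936
```

Run:
```python
from h import *
o=st(); print(o['joint_positions'].round(3))
a=snap('wrist','w2')
yaw=.24; g=np.array([.394,.2975]); oo=g+.038*np.array([np.cos(yaw),np.sin(yaw)])
T=pose(oo[0],oo[1],.005,yaw)
overlay('wrist','w2',scoopsegs(T),(150,50,410,250),3,'o4')
```

```text
t 2.75 pos [0.3893 0.3016 0.1742] rot [-1.569  0.007  0.253] F [-0.6 -0.4 -0.6] w 0.0936
[ 0.541 -0.029  1.551  0.004  1.625  0.289]
```

Run:
```python
from h import *
f=lambda x,y:(150+x/3,50+y/3)
for q in [(364,575),(317,573),(313,440),(362,440)]: print(q,atz('wrist',*f(*q),.13).round(4))
print('dock',[atz('wrist',*f(*q),.005).round(4) for q in [(262,281),(629,289),(262,522)]])
for c in ['w2']:
  best=None
  import itertools
  for dx,dy in [(.004,-.004),(.005,-.006)]:
    yaw=.24; g=np.array([.394+dx,.2975+dy]); oo=g+.038*np.array([np.cos(yaw),np.sin(yaw)])
    T=pose(oo[0],oo[1],.005,yaw)
    overlay('wrist','w2',scoopsegs(T),(150,50,410,250),3,f'o5_{int(dx*1000)}')
    overlay('top','top0',scoopsegs(T),(110,180,190,250),8,'o2')
    overlay('scene','scene0',scoopsegs(T),(300,120,370,190),8,'o3')
    a=[cv2.imread(f'pics/o{i}.png') for i in (2,3)]
    cv2.imwrite(f'pics/o6_{int(dx*1000)}.png',np.hstack([cv2.resize(x,(400,350)) for x in a]))
a=[cv2.imread('pics/o5_4.png'),cv2.imread('pics/o6_4.png')]
cv2.imwrite('pics/o7.png',np.vstack([cv2.resize(a[0][200:,:],(780,400))[:, :],cv2.resize(a[1],(780,340))])[:600])
st()
```

```text
(364, 575) [0.4129 0.2766 0.13  ]
(317, 573) [0.4001 0.274  0.13  ]
(313, 440) [0.3896 0.3106 0.13  ]
(362, 440) [0.4021 0.3138 0.13  ]
dock [array([0.3622, 0.3363, 0.005 ]), array([0.508 , 0.3729, 0.005 ]), array([0.386 , 0.2387, 0.005 ])]
t 2.8 pos [0.3912 0.3025 0.1781] rot [-1.567e+00  1.000e-03  2.520e-01] F [-0.3  0.3  1.4] w 0.0937
```

Run:
```python
from h import *
plan([.3995,.2935,.086],tooldown(.243),.094,start=(np.array([.3903,.302,.1765]),tooldown(.252)))
```

```text
3 rows, dist 0.0914 ang 0.009
-0.000 0.003 -0.000 0.0023 0.0302 -0.0035 0.094; -0.000 0.003 -0.000 0.0023 0.0302 -0.0035 0.094; -0.000 0.003 -0.000 0.0023 0.0302 -0.0035 0.094
```

Emit:
arm_command(series="0 0.003 0 0.0023 0.03 -0.0035 0.094; 0 0.003 0 0.0023 0.03 -0.0035 0.094; 0 0.003 0 0.0023 0.03 -0.0035 0.094; 0 0 0 0 0 0 0.094; 0 0 0 0 0 0 0.094")

```text
time: 3.3
tool_pos: [0.407, 0.3018, 0.1009]
ee_rot: [-1.56, -0.022, 0.251]
wrist_force: [-0.0, -0.4, 0.5]
width: 0.0939
```

Run:
```python
from h import *
o=st(); print(o['joint_positions'].round(3))
a=snap('wrist','w3'); a=snap('top','top3'); a=snap('scene','scene3')
st()
cv2.imwrite('pics/s3b.png',cv2.resize(a[90:230,250:420],None,fx=4,fy=4,interpolation=cv2.INTER_CUBIC))
```

```text
t 3.3 pos [0.407  0.3018 0.1009] rot [-1.56  -0.022  0.251] F [-0.  -0.4  0.5] w 0.0939
[0.523 0.017 1.654 0.004 1.447 0.272]
t 3.45 pos [0.4069 0.3016 0.1007] rot [-1.56  -0.022  0.25 ] F [-0.3 -0.  -0.2] w 0.0936
```

Run:
```python
from h import *
plan([.3995,.2935,.086],tooldown(.243),.094,n=2)
```

```text
2 rows, dist 0.0184 ang 0.026
-0.005 0.004 0.011 -0.0048 0.0072 -0.0031 0.094; -0.005 0.004 0.011 -0.0047 0.0073 -0.0031 0.094
```

Emit:
arm_command(series="-0.005 0.004 0.011 -0.005 0.0075 -0.003 0.094; -0.005 0.004 0.011 -0.005 0.0075 -0.003 0.094; 0 0 0 0 0 0 0.094; 0 0 0 0 0 0 0.094")

```text
time: 3.85
tool_pos: [0.3997, 0.294, 0.088]
ee_rot: [-1.57, -0.004, 0.242]
wrist_force: [-0.1, 0.4, -0.5]
width: 0.0941
```

Run:
```python
from h import *
o=st(); print(o['joint_positions'].round(3))
plan([.3995,.2935,.086],tooldown(.243),.094,n=1)
```

```text
t 3.85 pos [0.3997 0.294  0.088 ] rot [-1.57  -0.004  0.242] F [-0.1  0.4 -0.5] w 0.0941
[0.52  0.019 1.678 0.    1.44  0.277]
1 rows, dist 0.0021 ang 0.004
-0.001 -0.001 0.004 -0.0004 0.0020 -0.0004 0.094
```

Emit:
arm_command(series="0 0 0 0 0.002 0 0.03; 0 0 0 0 0 0 0.004; 0 0 0 0 0 0 0.004; 0 0 0 0 0 0 0.004; 0 0 0 0 0 0 0.004; 0 0 0 0 0 0 0.004; 0 0 0 0 0 0 0.004")

```text
time: 4.55
tool_pos: [0.3999, 0.294, 0.086]
ee_rot: [-1.569, -0.004, 0.242]
wrist_force: [-0.1, -0.4, -0.4]
width: 0.041
```

Run:
```python
from h import *
o=st(); print(o['joint_positions'].round(3))
a=snap('wrist','w4')
```

```text
t 4.55 pos [0.3999 0.294  0.086 ] rot [-1.569 -0.004  0.242] F [-0.1 -0.4 -0.4] w 0.041
[0.52  0.02  1.681 0.    1.436 0.277]
```

Emit:
arm_command(series="0 0 0 0 0 0 0.004; 0 0 0 0 0 0 0.004; 0 0 0 0 0 0 0.004; 0 0 0 0 0 0 0.004; 0 0 0 0 0 0 0.004; 0 0 0 0 0 0 0.004")

```text
time: 5.2
tool_pos: [0.3994, 0.2939, 0.086]
ee_rot: [-1.57, -0.003, 0.242]
wrist_force: [-0.2, 0.3, 0.6]
width: 0.0138
```

Run:
```python
from h import *
o=st(); print(o['joint_positions'].round(3))
plan([.395,.29,.16],tooldown(.243),.004)
```

```text
t 5.2 pos [0.3994 0.2939 0.086 ] rot [-1.57  -0.003  0.242] F [-0.2  0.3  0.6] w 0.0138
[0.52  0.02  1.681 0.    1.437 0.277]
2 rows, dist 0.0743 ang 0.003
-0.001 -0.000 0.002 -0.0025 -0.0370 -0.0013 0.004; -0.001 -0.000 0.002 -0.0026 -0.0370 -0.0013 0.004
```

Emit:
arm_command(series="0 0 0 0 -0.02 0 0.004; 0 0 0 0 -0.04 0 0.004; 0 0 0 0 -0.045 0 0.004; 0 0 0 0 -0.04 0 0.004")

```text
time: 5.6
tool_pos: [0.3945, 0.2909, 0.2245]
ee_rot: [-1.576, 0.018, 0.242]
wrist_force: [0.8, 0.9, -0.7]
width: 0.0134
```

Run:
```python
from h import *
o=st(); print(o['joint_positions'].round(3))
plan([.28,.17,.11],tooldown(-1.1),.004)
```

```text
t 5.6 pos [0.3945 0.2909 0.2245] rot [-1.576  0.018  0.242] F [ 0.8  0.9 -0.7] w 0.0134
[ 0.519 -0.035  1.458  0.     1.737  0.277]
10 rows, dist 0.202 ang 1.342
0.002 0.134 -0.001 -0.0138 0.0117 -0.0089 0.004; 0.002 0.134 -0.001 -0.0125 0.0117 -0.0107 0.004; 0.002 0.134 -0.001 -0.0110 0.0117 -0.0123 0.004; 0.002 0.134 -0.001 -0.0092 0.0116 -0.0137 0.004; 0.002 0.134 -0.001 -0.0073 0.0116 -0.0148 0.004; 0.002 0.134 -0.001 -0.0053 0.0116 -0.0157 0.004; 0.002 0.134 -0.001 -0.0032 0.0115 -0.0163 0.004; 0.002 0.134 -0.001 -0.0010 0.0115 -0.0166 0.004; 0.002 0.134 -0.001 0.0012 0.0115 -0.0166 0.004; 0.002 0.134 -0.001 0.0034 0.0115 -0.0163 0.004
```

Emit:
arm_command(series="0.002 0.134 0 -0.014 0 -0.009 0.004; 0.002 0.134 0 -0.0125 0.005 -0.011 0.004; 0.002 0.134 0 -0.011 0.0117 -0.0123 0.004; 0.002 0.134 0 -0.009 0.0116 -0.0137 0.004; 0.002 0.134 0 -0.007 0.0116 -0.015 0.004; 0.002 0.134 0 -0.005 0.0116 -0.0157 0.004; 0.002 0.134 0 -0.003 0.0115 -0.0163 0.004; 0.002 0.134 0 -0.001 0.0115 -0.0166 0.004; 0.002 0.134 0 0.001 0.0115 -0.0166 0.004; 0.002 0.134 0 0.0034 0.0115 -0.0163 0.004; 0 0 0 0 0 0 0.004; 0 0 0 0 0 0 0.004")

```text
time: 6.8
tool_pos: [0.2772, 0.1706, 0.1277]
ee_rot: [-1.561, 0.012, -1.15]
wrist_force: [-0.5, -0.7, -0.7]
width: 0.0137
```

Run:
```python
from h import *
o=st(); print(o['joint_positions'].round(3))
a=snap('top','top5');b=snap('scene','scene5')
cv2.imwrite('pics/b5.png',np.hstack([cv2.resize(a[180:340,100:300],(400,320)),cv2.resize(b[50:210,190:390],(400,320))]))
plan([.28,.17,.083],tooldown(-1.1),.004)
```

```text
t 6.8 pos [0.2772 0.1706 0.1277] rot [-1.561  0.012 -1.15 ] F [-0.5 -0.7 -0.7] w 0.0137
[ 0.363 -0.428  1.963  0.013  1.598  1.514]
2 rows, dist 0.0451 ang 0.053
-0.005 -0.025 -0.006 0.0012 0.0225 0.0008 0.004; -0.005 -0.025 -0.006 0.0011 0.0225 0.0009 0.004
```

Emit:
arm_command(series="-0.005 0 -0.006 0 0.022 0 0.004; -0.005 0 -0.006 0 0.018 0 0.004; 0 0 0 0 0 0 0.004; 0 0 0 0 0 0 0.004")

```text
time: 7.3
tool_pos: [0.2821, 0.174, 0.091]
ee_rot: [-1.564, -0.0, -1.144]
wrist_force: [0.3, 0.5, -1.1]
width: 0.0141
```

Run:
```python
from h import *
o=st(); print(o['wrist_torque'].round(2))
plan([.278,.17,.0815],tooldown(-1.15),.004,n=1)
```

```text
t 7.3 pos [0.2821 0.174  0.091 ] rot [-1.564 -0.    -1.144] F [ 0.3  0.5 -1.1] w 0.0141
[-0.06  0.14 -0.  ]
1 rows, dist 0.0111 ang 0.009
-0.007 0.006 0.000 0.0020 0.0095 -0.0054 0.004
```

Emit:
arm_command(series="-0.005 0 0 0 0.006 0 0.004; 0 0 0 0 0.0035 0 0.004; 0 0 0 0 0 0 0.004")

```text
time: 7.6
tool_pos: [0.2842, 0.175, 0.0834]
ee_rot: [-1.565, -0.0, -1.143]
wrist_force: [-0.8, -0.2, -1.2]
width: 0.0137
```

Run:
```python
from h import *
st();o=st(); print(o['joint_positions'].round(3))
```

```text
t 7.6 pos [0.2842 0.175  0.0834] rot [-1.565 -0.    -1.143] F [-0.8 -0.2 -1.2] w 0.0137
t 7.6 pos [0.2842 0.175  0.0834] rot [-1.565 -0.    -1.143] F [-0.8 -0.2 -1.2] w 0.0137
[ 0.382 -0.375  2.018  0.     1.493  1.524]
```

Emit:
arm_command(series="0 0 0 0 0.0025 0 0.004; 0 0 0 0 0 0 0.004; 0 0 0 0 0 0 0.05; 0 0 0 0 0 0 0.05; 0 0 0 0 0 0 0.05; 0 0 0 0 0 0 0.05; 0 0 0 0 0 0 0.05; 0 0 0 0 -0.01 0 0.05; 0 0 0 0 -0.03 0 0.05; 0 -0.1 0 0 -0.03 0 0.05; 0 0 0 0 0 0 0.05")

```text
time: 8.7
tool_pos: [0.2844, 0.1749, 0.1563]
ee_rot: [-1.562, -0.001, -1.039]
wrist_force: [1.0, 1.2, 0.8]
width: 0.0506
```

Run:
```python
from h import *
st(); a=snap('wrist','w6'); b=snap('scene','scene6')
cv2.imwrite('pics/b6.png',np.hstack([cv2.resize(a,(400,300)),cv2.resize(b[50:200,190:390],(400,300))]))
```

```text
t 8.7 pos [0.2844 0.1749 0.1563] rot [-1.562e+00 -1.000e-03 -1.039e+00] F [1.  1.2 0.8] w 0.0506
```

Emit:
arm_command(series="0 -0.145 0 0 0 0 0.05; 0 -0.145 0 0 0 0 0.05; 0 -0.145 0 0 0 0 0.05; 0 -0.145 0 0 0 0 0.05; 0 -0.145 0 0 0 0 0.05; 0 -0.145 0 0 0 0 0.05; 0 -0.145 0 0 0 0 0.05; 0 -0.145 0 0 0 0 0.05; 0 -0.145 0 0 0 0 0.05; 0 -0.145 0 0 0 0 0.05; 0 -0.145 0 0 0 0 0.05")

```text
time: 9.9
tool_pos: [0.2724, 0.17, 0.1345]
ee_rot: [-1.564, 0.03, 0.606]
wrist_force: [-0.0, 0.1, -0.1]
width: 0.0503
```

Run:
```python
from h import *
o=st(); print(o['joint_positions'].round(3))
plan([.284,.175,.15],tooldown(1.997),.05)
```

```text
t 9.9 pos [0.2724 0.17   0.1345] rot [-1.564  0.03   0.606] F [-0.   0.1 -0.1] w 0.0503
[ 0.381 -0.404  1.935 -0.     1.642 -0.224]
10 rows, dist 0.02 ang 1.392
-0.003 -0.139 -0.002 0.0012 -0.0016 -0.0002 0.05; -0.003 -0.139 -0.002 0.0012 -0.0016 -0.0004 0.05; -0.003 -0.139 -0.002 0.0011 -0.0016 -0.0006 0.05; -0.003 -0.139 -0.002 0.0010 -0.0016 -0.0007 0.05; -0.003 -0.139 -0.002 0.0009 -0.0016 -0.0009 0.05; -0.003 -0.139 -0.002 0.0008 -0.0016 -0.0010 0.05; -0.003 -0.139 -0.002 0.0006 -0.0016 -0.0011 0.05; -0.003 -0.139 -0.002 0.0005 -0.0016 -0.0012 0.05; -0.003 -0.139 -0.002 0.0003 -0.0016 -0.0012 0.05; -0.003 -0.139 -0.002 0.0001 -0.0016 -0.0013 0.05
```

Emit:
arm_command(series="0 -0.14 0 0.001 -0.008 0 0.05; 0 -0.14 0 0.001 -0.005 0 0.05; 0 -0.14 0 0.001 -0.004 0 0.05; 0 -0.14 0 0.001 -0.003 -0.001 0.05; 0 -0.14 0 0.001 -0.003 -0.001 0.05; 0 -0.14 0 0.001 -0.003 -0.001 0.05; 0 -0.14 0 0 -0.003 -0.001 0.05; 0 -0.14 0 0 -0.003 -0.001 0.05; 0 -0.13 0 0 -0.003 -0.001 0.05; 0 0 0 0 0 0 0.05; 0 0 0 0 0 0 0.05")

```text
time: 11.0
tool_pos: [0.2726, 0.1702, 0.1516]
ee_rot: [-1.504, 0.004, 1.895]
wrist_force: [0.2, 0.9, -0.4]
width: 0.0501
```

Run:
```python
from h import *
o=st(); print(o['joint_positions'].round(3))
a=snap('wrist','w7')
plan([.284,.175,.083],tooldown(1.997),.05)
```

```text
t 11.0 pos [0.2726 0.1702 0.1516] rot [-1.504  0.004  1.895] F [ 0.2  0.9 -0.4] w 0.0501
[ 0.382 -0.378  1.884 -0.     1.701 -1.513]
2 rows, dist 0.0697 ang 0.122
-0.033 -0.051 -0.000 0.0006 0.0338 -0.0085 0.05; -0.033 -0.051 -0.000 0.0002 0.0341 -0.0074 0.05
```

Emit:
arm_command(series="-0.033 -0.051 0 0.001 0 -0.008 0.05; -0.033 -0.051 0 0.001 0.01 -0.006 0.05; 0 0 0 0 0.025 0 0.05; 0 0 0 0 0 0 0.05; 0 0 0 0 0 0 0.05")

```text
time: 11.55
tool_pos: [0.2842, 0.1765, 0.1135]
ee_rot: [-1.57, 0.001, 1.991]
wrist_force: [0.4, 0.4, 0.2]
width: 0.0501
```

Run:
```python
from h import *
o=st(); 
plan([.284,.175,.083],tooldown(1.997),.05)
```

```text
t 11.55 pos [0.2842 0.1765 0.1135] rot [-1.570e+00  1.000e-03  1.991e+00] F [0.4 0.4 0.2] w 0.0501
1 rows, dist 0.0306 ang 0.006
-0.001 -0.006 -0.001 -0.0013 0.0305 0.0007 0.05
```

Emit:
arm_command(series="0 -0.006 0 -0.001 0.018 0.0007 0.05; 0 0 0 0 0.013 0 0.05; 0 0 0 0 0 0 0.05; 0 0 0 0 0 0 0.004; 0 0 0 0 0 0 0.004; 0 0 0 0 0 0 0.004; 0 0 0 0 0 0 0.004; 0 0 0 0 0 0 0.004; 0 0 0 0 0 0 0.004; 0 0 0 0 0 0 0.004; 0 0 0 0 0 0 0.004")

```text
time: 12.65
tool_pos: [0.2872, 0.1767, 0.0872]
ee_rot: [-1.578, 0.001, 1.993]
wrist_force: [0.2, -0.5, -0.2]
width: 0.0141
```

Run:
```python
from h import *
o=st(); print(o['joint_positions'].round(3))
a=snap('wrist','w8')
```

```text
t 12.65 pos [0.2872 0.1767 0.0872] rot [-1.578e+00  1.000e-03  1.993e+00] F [ 0.2 -0.5 -0.2] w 0.0141
[ 3.840e-01 -3.700e-01  2.006e+00 -1.000e-03  1.497e+00 -1.610e+00]
```

```bash
cat >> h.py <<'E'
def toolT():
    p,r=cur(); T=np.eye(4); T[:3,:3]=r.as_matrix(); T[:3,3]=p; return T
def scoop_in_tool(h=.087,dx=-.038,dz=.0033):
    # scoop frame in tool frame, grasp B: tool x=-scoop x, tool y=-scoop z, tool z=-scoop y
    S=np.eye(4); S[:3,0]=[-1,0,0]; S[:3,1]=[0,0,-1]; S[:3,2]=[0,-1,0]; S[:3,3]=[dx,h,dz]; return S
E
python3 - <<'E'
from h import *
T=toolT()
for i,dz in enumerate([.0033,.0]):
    S=T@scoop_in_tool(dz=dz); print(S[:3,3].round(4), proj('wrist',tf(S,(.063,.032,0))), proj('wrist',tf(S,(.063,-.032,0))))
    overlay('wrist','w8',scoopsegs(S),(110,120,320,300),3,f'o8_{i}')
E
```

```text
[3.004e-01 1.409e-01 2.000e-04] [151.85996115 221.7663641 ] [146.51857741 157.28538447]
[3.034e-01 1.423e-01 2.000e-04] [152.20142655 224.8922623 ] [146.72323183 160.74974139]
```

```bash
cat >> h.py <<'E'
def traysegs(T):
    s=[]
    s.append((rect(T,-.125,.084,.014,.086,.006),(0,255,0)))           # floor
    s.append(([tf(T,(.143,.014,.067)),tf(T,(.143,.086,.067))],(0,255,255)))
    s.append(([tf(T,(-.125,.014,.05)),tf(T,(-.125,.086,.05))],(255,0,255)))
    s.append(([tf(T,(-.125,.086,.065)),tf(T,(.143,.086,.065))],(255,0,0)))
    s.append(([tf(T,(-.125,.014,.034)),tf(T,(.084,.014,.034))],(0,128,255)))
    return s
E
python3 - <<'E'
from h import *
yaw=3.068; 
# corner (x=+146?,y=-152) at (.404,.158)
c,s=np.cos(yaw),np.sin(yaw); M=np.array([[c,-s],[s,c]])
o=np.array([.404,.158])-M@np.array([.150,-.152]); print(o)
T=pose(o[0],o[1],0,yaw)
overlay('top','top0',traysegs(T)+[(rect(T,-.142,.150,-.152,.092,.006),(255,255,0))],(190,125,290,240),6,'o9')
overlay('scene','scene0',traysegs(T),(225,160,345,265),6,'o10')
E
```

```text
[ 0.542418   -0.00461752]
```

```bash
python3 - <<'E'
from h import *
yaw=3.068
T=pose(.5505,-.001,0,yaw)
overlay('top','top0',traysegs(T),(190,125,290,240),6,'o9')
overlay('scene','scene0',traysegs(T),(225,160,345,265),6,'o10')
a=cv2.imread('pics/o9.png');b=cv2.imread('pics/o10.png')
cv2.imwrite('pics/o11.png',np.hstack([cv2.resize(a[:, 340:560],(300,600) if 0 else None,fx=.86,fy=.86),cv2.resize(b[50:,:500],None,fx=1,fy=1)[:593]]) if a.shape[0]*.86>=580 and False else a)
a=a[:600,330:560]; b=b[60:630,30:480]; h=560
cv2.imwrite('pics/o11.png',np.hstack([cv2.resize(a,(int(230*h/600),h)),cv2.resize(b,(int(450*h/570),h))]))
E
python3 - <<'E'
from h import *
T=pose(.5505,-.003,0,3.068)
g=tf(T,(-.068,.05,.12+.006)); 
S=pose(*g,3.068); print(g)
TT=S@np.linalg.inv(scoop_in_tool(dz=.003)); print('TCP',TT[:3,3].round(4),R.from_matrix(TT[:3,:3]).as_euler('xyz').round(3))
p,r=cur()
plan(TT[:3,3],R.from_matrix(TT[:3,:3]),.004,start=(p+[0,0,.12],r))
E
```

```text
[ 0.61463963 -0.05786445  0.126     ]
TCP [ 0.6523 -0.0637  0.213 ] [-1.571  0.    -0.074]
15 rows, dist 0.4372 ang 2.067
0.000 0.138 0.000 -0.0246 -0.0002 -0.0156 0.004; 0.000 0.138 0.000 -0.0222 -0.0002 -0.0189 0.004; 0.000 0.138 0.000 -0.0194 -0.0002 -0.0217 0.004; 0.000 0.138 0.000 -0.0163 -0.0002 -0.0242 0.004; 0.000 0.138 0.000 -0.0128 -0.0002 -0.0262 0.004; 0.000 0.138 0.000 -0.0091 -0.0002 -0.0277 0.004; 0.000 0.138 0.000 -0.0052 -0.0003 -0.0287 0.004; 0.000 0.138 0.000 -0.0012 -0.0003 -0.0291 0.004; 0.000 0.138 0.000 0.0028 -0.0003 -0.0290 0.004; 0.000 0.138 0.000 0.0068 -0.0003 -0.0283 0.004; 0.000 0.138 0.000 0.0106 -0.0003 -0.0271 0.004; 0.000 0.138 0.000 0.0142 -0.0003 -0.0254 0.004; 0.000 0.138 0.000 0.0176 -0.0003 -0.0232 0.004; 0.000 0.138 0.000 0.0206 -0.0004 -0.0206 0.004; 0.000 0.138 0.000 0.0233 -0.0004 -0.0176 0.004
```

Emit:
arm_command(series="0 0 0 0 -0.03 0 0.004; 0 0 0 0 -0.045 0 0.004; 0 0 0 0 -0.045 0 0.004; 0 0.138 0 -0.0246 -0.01 -0.0156 0.004; 0 0.138 0 -0.022 -0.002 -0.019 0.004; 0 0.138 0 -0.0194 -0.002 -0.0217 0.004; 0 0.138 0 -0.016 -0.002 -0.024 0.004; 0 0.138 0 -0.013 -0.002 -0.026 0.004; 0 0.138 0 -0.009 -0.002 -0.028 0.004")

```text
time: 13.6
tool_pos: [0.4321, 0.0768, 0.2298]
ee_rot: [-1.572, -0.002, 1.14]
wrist_force: [-0.3, 1.1, -2.1]
width: 0.0137
```

Run:
```python
from h import *
o=st(); print(o['joint_positions'].round(3))
plan([.6523,-.0637,.22],tooldown(-.0736),.004)
```

```text
t 13.6 pos [0.4321 0.0768 0.2298] rot [-1.572 -0.002  1.14 ] F [-0.3  1.1 -2.1] w 0.0137
[ 4.600e-02 -1.680e-01  1.569e+00  1.000e-03  1.739e+00 -1.094e+00]
9 rows, dist 0.2613 ang 1.214
-0.000 0.135 0.000 -0.0040 0.0011 -0.0287 0.004; -0.000 0.135 0.000 -0.0001 0.0011 -0.0290 0.004; -0.000 0.135 0.000 0.0038 0.0011 -0.0288 0.004; -0.000 0.135 0.000 0.0077 0.0011 -0.0280 0.004; -0.000 0.135 0.000 0.0114 0.0011 -0.0267 0.004; -0.000 0.135 0.000 0.0148 0.0011 -0.0249 0.004; -0.000 0.135 0.000 0.0181 0.0011 -0.0227 0.004; -0.000 0.135 0.000 0.0210 0.0011 -0.0201 0.004; -0.000 0.135 0.000 0.0235 0.0011 -0.0171 0.004
```

Emit:
arm_command(series="0 0.135 0 -0.004 0 -0.029 0.004; 0 0.135 0 0 0 -0.029 0.004; 0 0.135 0 0.004 0 -0.029 0.004; 0 0.135 0 0.008 0 -0.028 0.004; 0 0.135 0 0.0114 0 -0.027 0.004; 0 0.135 0 0.015 0 -0.025 0.004; 0 0.135 0 0.018 0 -0.023 0.004; 0 0.135 0 0.021 0 -0.02 0.004; 0 0.12 0 0.0235 0 -0.017 0.004; 0 0 0 0 0 0 0.004; 0 0 0 0 0 0 0.004")

```text
time: 14.7
tool_pos: [0.6588, -0.079, 0.2173]
ee_rot: [-1.569, 0.016, -0.117]
wrist_force: [0.1, 0.2, -1.8]
width: 0.0138
```

Run:
```python
from h import *
o=st(); print(o['joint_positions'].round(3))
snap('wrist','w9')
T=pose(.5505,-.003,0,3.068)
S=toolT()@scoop_in_tool(dz=.003); print('scoop in tray',(np.linalg.inv(T)@S)[:3,3].round(4))
overlay('wrist','w9',traysegs(T)+scoopsegs(S),(110,80,370,280),3,'o12')
plan([.6523,-.0637,.213],tooldown(-.0736),.004)
```

```text
t 14.7 pos [ 0.6588 -0.079   0.2173] rot [-1.569  0.016 -0.117] F [ 0.1  0.2 -1.8] w 0.0138
[-2.050e-01  3.570e-01  1.026e+00  1.000e-03  1.775e+00 -8.800e-02]
scoop in tray [-0.0742  0.063   0.1306]
1 rows, dist 0.017 ang 0.046
-0.002 -0.043 -0.016 -0.0080 0.0041 0.0144 0.004
```

```bash
python3 - <<'E'
from h import *
T=pose(.5505,-.003,0,3.068)
overlay('wrist','w9',[],(40,110,290,230),3,'o13a')
overlay('wrist','w9',traysegs(T),(40,110,290,230),3,'o13b')
st()
E
python3 -c "
import cv2,numpy as np
a=cv2.imread('pics/o13a.png');b=cv2.imread('pics/o13b.png');print(a.shape)
cv2.imwrite('pics/o13.png',cv2.resize(np.vstack([a[:290],b[:290]]),None,fx=1.03,fy=1.03))"
```

```text
t 14.75 pos [ 0.6586 -0.079   0.217 ] rot [-1.569  0.016 -0.117] F [-0.7  0.8 -2.6] w 0.0139
(360, 750, 3)
```

Run:
```python
from h import *
T=pose(.5498,-.003,0,3.068); Ti=np.linalg.inv(T)
P=robot.camera_params('wrist')
for q in [(254,140),(309,129),(372,127),(259,208),(318,212)]:
    u,v=40+q[0]/3.09,110+q[1]/3.09
    print(q,tf(Ti,atz('wrist',u,v,.019,P)).round(4))
# pre pose: level above
def tcp(tx,ty,tz,pitch,dz=.003):
    S=T@pose(tx,ty,tz,0,pitch); M=S@np.linalg.inv(scoop_in_tool(dz=dz)); return M[:3,3],R.from_matrix(M[:3,:3])
p,r=tcp(-.072,.05,.10,-.03); print(p.round(4),r.as_euler('xyz').round(3)); plan(p,r,.004)
```

```text
(254, 140) [0.0684 0.034  0.019 ]
(309, 129) [0.0407 0.0312 0.019 ]
(372, 127) [0.011  0.0325 0.019 ]
(259, 208) [0.0699 0.0648 0.019 ]
(318, 212) [0.0406 0.0682 0.019 ]
[ 0.653  -0.0638  0.1881] [-1.571 -0.03  -0.074]
1 rows, dist 0.0331 ang 0.063
-0.002 -0.043 -0.046 -0.0069 0.0290 0.0144 0.004
```

Emit:
arm_command(series="-0.001 -0.022 -0.023 -0.0035 0.012 0.0075 0.004; -0.001 -0.022 -0.023 -0.0035 0.015 0.0075 0.004; 0 0 0 0 0 0 0.004; 0 0 0 0 0 0 0.004")

```text
time: 15.15
tool_pos: [0.6505, -0.0606, 0.1905]
ee_rot: [-1.571, -0.031, -0.067]
wrist_force: [-0.0, 0.2, -1.0]
width: 0.0136
```

```bash
cat >> h.py <<'E'
TR=pose(.5498,-.003,0,3.068); TRi=np.linalg.inv(TR)
DZ=.003; H=.087
def tcp(tx,ty,tz,pitch):
    S=TR@pose(tx,ty,tz,0,pitch); M=S@np.linalg.inv(scoop_in_tool(h=H,dz=DZ)); return M[:3,3],R.from_matrix(M[:3,:3])
def where():
    M=TRi@toolT()@scoop_in_tool(h=H,dz=DZ); e=R.from_matrix(M[:3,:3]).as_euler('xyz')
    print('scoop in tray',M[:3,3].round(4),'yaw',e[2].round(3),'pitch up',-e[1].round(3),'roll',e[0].round(3)); return M
E
python3 - <<'E'
from h import *
o=st(); print(o['joint_positions'].round(3)); where()
p,r=tcp(-.073,.05,.03,-.03); plan(p,r,.004)
E
```

```text
t 15.15 pos [ 0.6505 -0.0606  0.1905] rot [-1.571 -0.031 -0.067] F [-0.   0.2 -1. ] w 0.0136
[-0.181  0.298  1.154  0.003  1.659 -0.114]
scoop in tray [-0.0694  0.0473  0.1023] yaw 0.007 pitch up -0.031 roll 0.0
2 rows, dist 0.0725 ang 0.007
0.000 0.004 0.000 0.0007 0.0362 -0.0015 0.004; 0.000 0.004 0.000 0.0007 0.0362 -0.0015 0.004
```

Emit:
arm_command(series="0 0.004 0 0.0015 0.036 -0.0015 0.004; 0 0.004 0 0.0015 0.033 -0.0015 0.004; 0 0 0 0 0 0 0.004; 0 0 0 0 0 0 0.004")

```text
time: 15.55
tool_pos: [0.6584, -0.0643, 0.128]
ee_rot: [-1.572, -0.041, -0.074]
wrist_force: [0.0, -0.5, -1.0]
width: 0.0138
```

Run:
```python
from h import *
o=st(); M=where(); snap('wrist','w10'); snap('top','top10')
overlay('wrist','w10',traysegs(TR)+scoopsegs(TR@M),(40,80,300,260),3,'o14')
overlay('top','top10',[],(190,125,290,240),6,'o15')
p,r=tcp(-.073,.05,.008,-.03); plan(p,r,.004)
```

```text
t 15.55 pos [ 0.6584 -0.0643  0.128 ] rot [-1.572 -0.041 -0.074] F [ 0.  -0.5 -1. ] w 0.0138
scoop in tray [-0.0784  0.0503  0.0395] yaw -0.0 pitch up -0.041 roll 0.002
1 rows, dist 0.0325 ang 0.012
0.002 -0.000 0.012 -0.0060 0.0319 0.0002 0.004
```

Emit:
arm_command(series="0 0 0.006 -0.003 0.015 0 0.004; 0 0 0.006 -0.003 0.012 0 0.004; 0 0 0 0 0 0 0.004; 0 0 0 0 0 0 0.004")

```text
time: 16.05
tool_pos: [0.6553, -0.0643, 0.1036]
ee_rot: [-1.573, -0.036, -0.074]
wrist_force: [0.4, 0.4, -1.6]
width: 0.0136
```

Run:
```python
from h import *
o=st(); M=where(); print('lip',tf(M,(.063,0,0)).round(4))
p,r=tcp(-.073,.05,.008,-.03); plan(p,r,.004)
```

```text
t 16.05 pos [ 0.6553 -0.0643  0.1036] rot [-1.573 -0.036 -0.074] F [ 0.4  0.4 -1.6] w 0.0136
scoop in tray [-0.0749  0.0506  0.0152] yaw 0.0 pitch up -0.036 roll 0.003
lip [-0.0119  0.0506  0.013 ]
1 rows, dist 0.0076 ang 0.006
0.003 0.000 0.006 -0.0016 0.0074 0.0004 0.004
```

Emit:
arm_command(series="0.001 0 0.003 -0.001 0.004 0 0.004; 0 0 0 0 0.003 0 0.004; 0 0 0 0 0 0 0.004")

```text
time: 16.35
tool_pos: [0.6549, -0.0644, 0.0968]
ee_rot: [-1.572, -0.034, -0.073]
wrist_force: [-0.1, 0.1, -1.2]
width: 0.014
```

Run:
```python
from h import *
o=st(); M=where(); print('lip',tf(M,(.063,0,0)).round(4), o['wrist_torque'].round(2))
```

```text
t 16.35 pos [ 0.6549 -0.0644  0.0968] rot [-1.572 -0.034 -0.073] F [-0.1  0.1 -1.2] w 0.014
scoop in tray [-0.0743  0.0506  0.0085] yaw 0.0 pitch up -0.034 roll 0.002
lip [-0.0114  0.0506  0.0064] [-0.1   0.03 -0.05]
```

Emit:
arm_command(series="0 0 0 -0.006 0 0 0.004; 0 0 0 -0.01 0 0 0.004; 0 0 0 -0.01 0 0 0.004; 0 0 0 -0.01 0 0 0.004; 0 0 0 -0.005 0 0 0.004")

```text
time: 16.85
tool_pos: [0.6121, -0.0613, 0.097]
ee_rot: [-1.573, -0.038, -0.073]
wrist_force: [0.8, -0.8, -1.2]
width: 0.014
```

Run:
```python
from h import *
o=st(); M=where(); print('lip',tf(M,(.063,0,0)).round(4), o['wrist_torque'].round(2))
snap('wrist','w11')
overlay('wrist','w11',traysegs(TR)+scoopsegs(TR@M),(40,80,300,260),3,'o16')
```

```text
t 16.85 pos [ 0.6121 -0.0613  0.097 ] rot [-1.573 -0.038 -0.073] F [ 0.8 -0.8 -1.2] w 0.014
scoop in tray [-0.0317  0.0507  0.0086] yaw 0.0 pitch up -0.038 roll 0.002
lip [0.0312 0.0508 0.0062] [-0.13 -0.05  0.01]
```

Emit:
arm_command(series="0 0 0 -0.008 0 0 0.004; 0 0 0 -0.01 0 0 0.004; 0 0 0 -0.01 0 0 0.004; 0 0 0 -0.008 0 0 0.004; 0 0 0 -0.004 0 0 0.004")

```text
time: 17.4
tool_pos: [0.5704, -0.0584, 0.0975]
ee_rot: [-1.574, -0.044, -0.073]
wrist_force: [2.0, -0.4, 0.5]
width: 0.0135
```

Run:
```python
from h import *
o=st(); M=where(); print('lip',tf(M,(.063,0,0)).round(4), o['wrist_torque'].round(2))
snap('wrist','w12')
overlay('wrist','w12',traysegs(TR)+scoopsegs(TR@M),(40,80,300,260),3,'o17')
```

```text
t 17.4 pos [ 0.5704 -0.0584  0.0975] rot [-1.574 -0.044 -0.073] F [ 2.  -0.4  0.5] w 0.0135
scoop in tray [0.0096 0.051  0.0089] yaw 0.0 pitch up -0.044 roll 0.003
lip [0.0725 0.051  0.0062] [-0.16 -0.18  0.  ]
```

```bash
cat >> h.py <<'E'
def wps(L,w,start=None):
    s=start or cur(); out=[]
    for (tx,ty,tz,th) in L:
        p,r=tcp(tx,ty,tz,th); rv=(s[1].inv()*r).as_rotvec(); d=s[1].inv().apply(p-s[0]); s=(p,r)
        out.append(' '.join(f'{v:.3f}' for v in rv)+' '+' '.join(f'{v:.4f}' for v in d)+f' {w:g}'); 
    print('; '.join(out))
def lipwp(s,th,e=.0015,ty=.05):
    Lx=.084+s-e*.7; Lz=.006+1.035*s+e*.7+(.0005 if s==0 else 0); return (Lx-.063*np.cos(th),ty,Lz-.063*np.sin(th),th)
E
python3 - <<'E'
from h import *
L=[lipwp(0,-.02),lipwp(.006,.05),lipwp(.014,.13),lipwp(.023,.22),lipwp(.033,.31),lipwp(.042,.40),lipwp(.045,.44)]
print(np.round(L,4)); wps(L,.004)
E
```

```text
[[ 0.02    0.05    0.0088 -0.02  ]
 [ 0.026   0.05    0.0101  0.05  ]
 [ 0.0345  0.05    0.0134  0.13  ]
 [ 0.0445  0.05    0.0171  0.22  ]
 [ 0.056   0.05    0.022   0.31  ]
 [ 0.0669  0.05    0.026   0.4   ]
 [ 0.071   0.05    0.0268  0.44  ]]
0.003 0.000 0.023 -0.0077 0.0005 0.0008 0.004; -0.000 0.000 0.070 -0.0000 0.0014 -0.0000 0.004; 0.000 -0.000 0.080 -0.0018 0.0005 0.0000 0.004; 0.000 0.000 0.090 -0.0027 0.0014 -0.0000 0.004; 0.000 0.000 0.090 -0.0046 0.0015 0.0000 0.004; 0.000 0.000 0.090 -0.0040 0.0033 -0.0000 0.004; -0.000 0.000 0.040 -0.0006 0.0024 -0.0000 0.004
```

Emit:
arm_command(series="0.003 0 0.023 -0.009 0.0005 0.0008 0.004; 0 0 0.07 -0.001 0.0005 0 0.004; 0 0 0.08 -0.002 0.0005 0 0.004; 0 0 0.09 -0.003 0.001 0 0.004; 0 0 0 0 0 0 0.004")

```text
time: 17.95
tool_pos: [0.5568, -0.0559, 0.0941]
ee_rot: [-1.568, 0.222, -0.073]
wrist_force: [1.8, -0.3, 0.4]
width: 0.0137
```

Run:
```python
from h import *
o=st(); M=where(); l=tf(M,(.063,0,0)); print('lip',l.round(4),'heel',tf(M,(-.045,0,0)).round(4),'ramp z there',.006+1.035*(l[0]-.084), o['wrist_torque'].round(2))
snap('wrist','w13')
overlay('wrist','w13',traysegs(TR)+scoopsegs(TR@M),(40,80,300,260),3,'o18')
L=[lipwp(.033,.31),lipwp(.042,.40),lipwp(.045,.44)]
wps(L,.004)
```

```text
t 17.95 pos [ 0.5568 -0.0559  0.0941] rot [-1.568  0.222 -0.073] F [ 1.8 -0.3  0.4] w 0.0137
scoop in tray [0.0453 0.049  0.0176] yaw 0.0 pitch up 0.222 roll -0.002
lip [0.1068 0.049  0.0315] heel [0.0014 0.049  0.0077] ramp z there 0.02956672088362726 [-0.12 -0.28 -0.02]
-0.002 0.000 0.090 -0.0036 0.0021 -0.0007 0.004; 0.000 0.000 0.090 -0.0040 0.0033 -0.0000 0.004; -0.000 0.000 0.040 -0.0006 0.0024 -0.0000 0.004
```

Nuts roll back into both lanes; continue pitching up along the ramp.

Emit:
arm_command(series="-0.002 0 0.09 -0.003 0.001 -0.0007 0.004; 0 0 0.09 -0.003 0.001 0 0.004; 0 0 0.03 0 0 0 0.004; 0 0 0 0 0 0 0.004; 0 0 0 0 0 0 0.004")

```text
time: 18.5
tool_pos: [0.5462, -0.0555, 0.0931]
ee_rot: [-1.569, 0.436, -0.073]
wrist_force: [0.0, 1.1, -2.1]
width: 0.0141
```

Run:
```python
from h import *
o=st(); M=where(); l=tf(M,(.063,0,0)); print('lip',l.round(4),'heel',tf(M,(-.045,0,0)).round(4),'ramp z there',.006+1.035*(l[0]-.084), o['joint_positions'].round(2))
snap('wrist','w14')
overlay('wrist','w14',traysegs(TR)+scoopsegs(TR@M),(40,80,300,260),3,'o19')
```

```text
t 18.5 pos [ 0.5462 -0.0555  0.0931] rot [-1.569  0.436 -0.073] F [ 0.   1.1 -2.1] w 0.0141
scoop in tray [0.0709 0.0495 0.0303] yaw 0.001 pitch up 0.436 roll -0.001
lip [0.128  0.0496 0.0569] heel [0.0301 0.0495 0.0113] ramp z there 0.05154848349959667 [-0.18  0.47  1.18 -0.05  1.92 -0.11]
```

Run:
```python
from h import *
wps([(.069,.05,.05,.42),(.067,.05,.075,.40),(.062,.05,.105,.38),(.055,.05,.13,.36)],.004)
```

```text
-0.001 0.001 -0.016 -0.0079 -0.0192 -0.0004 0.004; 0.000 0.000 -0.020 -0.0101 -0.0244 -0.0000 0.004; -0.000 0.000 -0.020 -0.0088 -0.0303 0.0000 0.004; 0.000 0.000 -0.020 -0.0045 -0.0266 0.0000 0.004
```

Emit:
arm_command(series="0 0 -0.008 -0.004 -0.012 0 0.004; 0 0 -0.02 -0.009 -0.024 0 0.004; 0 0 -0.02 -0.0088 -0.03 0 0.004; 0 0 -0.02 -0.0045 -0.027 0 0.004; 0 0 0 0 -0.014 0 0.004; 0 0 0 0 0 0 0.004")

```text
time: 19.15
tool_pos: [0.5628, -0.0568, 0.2194]
ee_rot: [-1.571, 0.349, -0.074]
wrist_force: [-0.7, -0.3, -2.4]
width: 0.014
```

Run:
```python
from h import *
o=st(); M=where(); 
a=snap('wrist','w15'); snap('scene','scene15'); snap('top','top15')
cv2.imwrite('pics/w15b.png',cv2.resize(a,None,fx=1.5,fy=1.5))
overlay('scene','scene15',[],(225,100,365,265),4,'o20')
```

```text
t 19.15 pos [ 0.5628 -0.0568  0.2194] rot [-1.571  0.349 -0.074] F [-0.7 -0.3 -2.4] w 0.014
scoop in tray [0.0485 0.0497 0.1507] yaw -0.0 pitch up 0.349 roll -0.0
```

Run:
```python
from h import *
overlay('scene','scene0',[],(268,195,318,245),12,'o21')
overlay('top','top0',[],(218,142,263,202),10,'o22')
overlay('wrist','w15',[],(255,55,410,160),5,'o23')
```

```bash
cat >> h.py <<'E'
def tri(obs):
    A=np.zeros((3,3));b=np.zeros(3)
    for c,u,v in obs:
        o,d=ray(c,u,v); Q=np.eye(3)-np.outer(d,d); A+=Q; b+=Q@o
    p=np.linalg.solve(A,b); print('tri',p.round(4),'tray',tf(TRi,p).round(4),'res',[ (proj(c,p)-[u,v]).round(1).tolist() for c,u,v in obs]); return p
E
python3 - <<'E'
from h import *
tri([('top',226.5,178.5),('wrist',280,79)])
tri([('top',249.8,180.8),('wrist',279,139)])
tri([('top',240.9,155),('wrist',352.6,112)])
# guides ends: left guide rear/front ; right guide
tri([('top',218+11,142+11),('wrist',255+503/5,55+120/5)])
tri([('top',218+35.5,142+12),('wrist',255+493/5,55+455/5)])
tri([('top',218+9,142+27.5),('wrist',255+240/5,55+110/5)])
tri([('top',218+33.5,142+30),('wrist',255+240/5,55+435/5)])
# rear bottom edge in scene
tri([('scene',268+215/12,195+455/12),('top',218+33,142+12)])
tri([('scene',268+455/12,195+375/12),('top',218+11,142+11)])
E
```

```text
tri [0.5429 0.0617 0.0568] tray [ 0.0116 -0.064   0.0568] res [[0.5, 0.1], [0.1, -1.5]]
tri [ 0.5352 -0.009   0.0512] tray [0.0141 0.0071 0.0512] res [[-0.2, 0.0], [0.1, 0.5]]
tri [0.6205 0.0182 0.0455] tray [-0.0689 -0.0263  0.0455] res [[-0.2, 0.0], [0.1, 0.6]]
tri [0.6263 0.0549 0.0519] tray [-0.0721 -0.0634  0.0519] res [[0.0, 0.0], [0.0, -0.0]]
tri [ 0.6208 -0.0207  0.0506] tray [-0.0721  0.0124  0.0506] res [[-0.7, 0.2], [0.7, 1.9]]
tri [0.5704 0.0599 0.0634] tray [-0.0159 -0.0643  0.0634] res [[0.3, 0.1], [0.1, -1.0]]
tri [ 0.5632 -0.0142  0.0506] tray [-0.0142  0.0102  0.0506] res [[-0.4, 0.1], [0.3, 1.1]]
tri [ 0.6244 -0.0159  0.0373] tray [-0.0753  0.0074  0.0373] res [[0.4, -0.1], [0.4, 0.2]]
tri [0.6295 0.0548 0.0365] tray [-0.0752 -0.0635  0.0365] res [[0.4, -0.1], [0.4, 0.2]]
```

Run:
```python
from h import *
p,r=tcp(-.019,-.0275,.10,.29); plan(p,r,.004,vmax=.022)
```

```text
5 rows, dist 0.1093 ang 0.066
-0.000 0.000 -0.013 0.0151 0.0035 0.0154 0.004; -0.000 0.000 -0.013 0.0151 0.0037 0.0154 0.004; -0.000 0.000 -0.013 0.0150 0.0039 0.0154 0.004; -0.000 0.000 -0.013 0.0150 0.0041 0.0154 0.004; -0.000 0.000 -0.013 0.0149 0.0043 0.0154 0.004
```

Emit:
arm_command(series="0 0 -0.006 0.008 0.001 0.008 0.004; 0 0 -0.012 0.015 0.003 0.0154 0.004; 0 0 -0.012 0.015 0.004 0.0154 0.004; 0 0 -0.012 0.015 0.004 0.0154 0.004; 0 0 -0.012 0.012 0.004 0.013 0.004; 0 0 -0.006 0.006 0.002 0.006 0.004; 0 0 0 0 0 0 0.004; 0 0 0 0 0 0 0.004")

```text
time: 20.1
tool_pos: [0.631, 0.0212, 0.1626]
ee_rot: [-1.569, 0.306, -0.07]
wrist_force: [-1.1, -0.4, -2.6]
width: 0.014
```

```bash
cat >> h.py <<'E'
def restsegs(x,y,z):
    "scoop pose parked at origin (x,y,z) tray"
    T=TR@pose(x,y,z,0,.262); s=[(rect(T,-.048,.036,-.0345,.0345,0),(0,200,255))]
    s.append((rect(T,-.048,.008,-.0345,-.0345,.012),(0,0,255))); s.append((rect(T,-.048,.008,.0345,.0345,.012),(0,0,255))); return s
E
python3 - <<'E'
from h import *
o=st(); M=where(); print(o['joint_positions'].round(2))
a=snap('wrist','w16')
overlay('wrist','w16',restsegs(-.0225,-.0275,.0476)+scoopsegs(TR@M),(100,60,360,260),3,'o24')
overlay('wrist','w16',[],(100,60,360,260),3,'o24b')
E
```

```text
t 20.1 pos [0.631  0.0212 0.1626] rot [-1.569  0.306 -0.07 ] F [-1.1 -0.4 -2.6] w 0.014
scoop in tray [-0.0168 -0.0331  0.0911] yaw 0.004 pitch up 0.306 roll -0.002
[-0.06  0.53  0.93  0.01  1.99  0.01]
```

Run:
```python
from h import *
wps([(-.018,-.030,.080,.285),(-.019,-.0275,.070,.265)],.004)
```

```text
-0.001 0.004 -0.021 0.0027 0.0095 -0.0031 0.004; 0.000 -0.000 -0.020 0.0020 0.0086 -0.0025 0.004
```

Emit:
arm_command(series="0 0.002 -0.021 0.0027 0.0095 -0.003 0.004; 0 0.002 -0.018 0.002 0.0086 -0.0025 0.004; 0 0 0 0 0 0 0.004; 0 0 0 0 0 0 0.004")

```text
time: 20.55
tool_pos: [0.6298, 0.0131, 0.1467]
ee_rot: [-1.571, 0.262, -0.078]
wrist_force: [0.6, -0.4, -2.8]
width: 0.0138
```

Run:
```python
from h import *
st(); where(); wps([(-.019,-.0275,.060,.262)],.004)
```

```text
t 20.55 pos [0.6298 0.0131 0.1467] rot [-1.571  0.262 -0.078] F [ 0.6 -0.4 -2.8] w 0.0138
scoop in tray [-0.0194 -0.0251  0.0725] yaw -0.004 pitch up 0.262 roll 0.0
-0.001 -0.004 -0.000 0.0028 0.0122 0.0026 0.004
```

Emit:
arm_command(series="0 -0.004 0 0.001 0.008 0.0025 0.004; 0 0 0 0.001 0.006 0 0.004; 0 0 0 0 0 0 0.004; 0 0 0 0 0 0 0.004")

```text
time: 20.95
tool_pos: [0.6288, 0.0154, 0.1331]
ee_rot: [-1.57, 0.261, -0.074]
wrist_force: [-0.5, 0.2, -1.4]
width: 0.0137
```

Run:
```python
from h import *
st(); M=where(); wps([(-.0195,-.0275,.0525,.262)],.004)
snap('wrist','w17'); overlay('wrist','w17',restsegs(-.0225,-.0275,.0476)+scoopsegs(TR@M),(100,60,360,260),3,'o25')
```

```text
t 20.95 pos [0.6288 0.0154 0.1331] rot [-1.57   0.261 -0.074] F [-0.5  0.2 -1.4] w 0.0137
scoop in tray [-0.0183 -0.0273  0.0588] yaw -0.001 pitch up 0.261 roll -0.001
-0.001 -0.001 0.001 0.0029 0.0059 0.0004 0.004
```

```bash
python3 - <<'E'
from h import *
for z in (.035,.04,.045): print(z,tf(TRi,atz('wrist',100+524/3,60+390/3,z)).round(4),tf(TRi,atz('wrist',100+536/3,60+390/3,z)).round(4), 'w15' )
# left guide edges at x~470: rows 265..283 
for v in (258,268,283,290): print(v,tf(TRi,atz('wrist',100+450/3,60+v/3,.045)).round(4),tf(TRi,atz('wrist',100+450/3,60+v/3,.055)).round(4))
E
python3 -c "
import cv2
a=cv2.imread('pics/w17.png')[130:235,215:300]
cv2.imwrite('pics/o26.png',cv2.resize(a,None,fx=7,fy=7,interpolation=cv2.INTER_CUBIC))"
```

```text
0.035 [-0.072  -0.0261  0.035 ] [-0.0759 -0.0264  0.035 ] w15
0.04 [-0.073  -0.0274  0.04  ] [-0.0768 -0.0276  0.04  ] w15
0.045 [-0.0739 -0.0286  0.045 ] [-0.0777 -0.0288  0.045 ] w15
258 [-0.0506 -0.0684  0.045 ] [-0.0534 -0.0694  0.055 ]
268 [-0.0506 -0.0654  0.045 ] [-0.0534 -0.0664  0.055 ]
283 [-0.0506 -0.0608  0.045 ] [-0.0534 -0.062   0.055 ]
290 [-0.0505 -0.0586  0.045 ] [-0.0533 -0.0599  0.055 ]
```

Run:
```python
from h import *
where(); wps([(-.0235,-.028,.054,.262),(-.0245,-.028,.0505,.262)],.004)
```

```text
scoop in tray [-0.0183 -0.0273  0.0587] yaw -0.001 pitch up 0.261 roll -0.001
-0.001 -0.001 0.001 0.0063 0.0033 0.0009 0.004; 0.000 0.000 0.000 0.0019 0.0031 -0.0000 0.004
```

Emit:
arm_command(series="0 0 0 0.0065 0.003 0.001 0.004; 0 0 0 0.002 0.0035 0 0.004; 0 0 0 0 0 0 0.004; 0 0 0 0 0 0 0.004")

```text
time: 21.4
tool_pos: [0.6364, 0.0161, 0.1237]
ee_rot: [-1.57, 0.26, -0.074]
wrist_force: [0.2, 0.0, -2.1]
width: 0.014
```

Run:
```python
from h import *
o=st(); print(o['wrist_torque'].round(2)); M=where(); wps([(-.0245,-.028,.0475,.262)],.004)
snap('wrist','w18'); overlay('wrist','w18',[],(150,110,310,240),5,'o27')
```

```text
t 21.4 pos [0.6364 0.0161 0.1237] rot [-1.57   0.26  -0.074] F [ 0.2  0.  -2.1] w 0.014
[-0.08 -0.25  0.03]
scoop in tray [-0.0258 -0.0285  0.0494] yaw -0.0 pitch up 0.26 roll -0.001
-0.001 -0.000 0.002 -0.0007 0.0023 -0.0004 0.004
```

Emit:
arm_command(series="0 0 0 -0.0005 0.002 0 0.004; 0 0 0 0 0.0015 0 0.004; 0 0 0 0 0 0 0.004")

```text
time: 21.75
tool_pos: [0.6349, 0.0162, 0.1204]
ee_rot: [-1.57, 0.26, -0.074]
wrist_force: [-0.0, -0.4, -2.1]
width: 0.0135
```

Run:
```python
from h import *
o=st(); print(o['wrist_torque'].round(2)); M=where()
```

```text
t 21.75 pos [0.6349 0.0162 0.1204] rot [-1.57   0.26  -0.074] F [-0.  -0.4 -2.1] w 0.0135
[-0.06 -0.25  0.02]
scoop in tray [-0.0244 -0.0285  0.0461] yaw -0.0 pitch up 0.26 roll -0.001
```

Emit:
arm_command(series="0 0 0 0 0.002 0 0.004; 0 0 0 0 0 0 0.004")

```text
time: 21.95
tool_pos: [0.6351, 0.0162, 0.1209]
ee_rot: [-1.57, 0.257, -0.074]
wrist_force: [0.2, 0.0, -2.5]
width: 0.0139
```

Run:
```python
from h import *
o=st(); print(o['wrist_torque'].round(2)); M=where()
```

```text
t 21.95 pos [0.6351 0.0162 0.1209] rot [-1.57   0.257 -0.074] F [ 0.2  0.  -2.5] w 0.0139
[-0.06 -0.18 -0.  ]
scoop in tray [-0.0249 -0.0286  0.0464] yaw -0.0 pitch up 0.257 roll -0.001
```

Emit:
arm_command(series="0 0 0.003 0 0.002 0 0.004; 0 0 0 0 0.001 0 0.004; 0 0 0 0 0 0 0.004")

```text
time: 22.25
tool_pos: [0.6352, 0.0163, 0.1205]
ee_rot: [-1.57, 0.256, -0.074]
wrist_force: [0.8, 0.2, -1.1]
width: 0.0135
```

Run:
```python
from h import *
o=st(); print(o['wrist_torque'].round(2)); M=where()
snap('wrist','w19'); overlay('wrist','w19',[],(150,110,310,240),5,'o28')
a=snap('scene','scene19'); overlay('scene','scene19',[],(240,120,340,250),5,'o29')
```

```text
t 22.25 pos [0.6352 0.0163 0.1205] rot [-1.57   0.256 -0.074] F [ 0.8  0.2 -1.1] w 0.0135
[-0.14 -0.01 -0.1 ]
scoop in tray [-0.0249 -0.0286  0.046 ] yaw -0.0 pitch up 0.256 roll -0.001
```

Emit:
arm_command(series="0 0 0 0 0 0 0.025; 0 0 0 0 0 0 0.025; 0 0 0 0 0 0 0.045; 0 0 0 0 0 0 0.045; 0 0 0 0 0 0 0.045; 0 0 0 0 0 0 0.045")

```text
time: 22.95
tool_pos: [0.6342, 0.0163, 0.1182]
ee_rot: [-1.569, 0.26, -0.074]
wrist_force: [0.0, -0.8, -0.6]
width: 0.0447
```

Run:
```python
from h import *
o=st(); print(o['wrist_torque'].round(2)); M=where()
snap('wrist','w20'); overlay('wrist','w20',[],(150,110,310,240),5,'o30')
```

```text
t 22.95 pos [0.6342 0.0163 0.1182] rot [-1.569  0.26  -0.074] F [ 0.  -0.8 -0.6] w 0.0447
[-0.01 -0.05  0.02]
scoop in tray [-0.0237 -0.0286  0.0439] yaw -0.0 pitch up 0.26 roll -0.001
```

Run:
```python
from h import *
overlay('scene','scene0',[],(285,158,320,210),14,'o31')
overlay('top','top0',[],(192,165,237,210),14,'o32')
a=cv2.imread('pics/o31.png');b=cv2.imread('pics/o32.png')
h=600
cv2.imwrite('pics/o33.png',np.hstack([cv2.resize(x,(int(x.shape[1]*h/x.shape[0]),h)) for x in (a,b)])[:, :800*2]); print(a.shape,b.shape)
tri([('top',202.5,196.25),('scene',303.7,166.3)])
```

```text
(728, 490, 3) (630, 630, 3)
tri [0.477  0.1289 0.1399] tray [ 0.0823 -0.1262  0.1399] res [[-0.3, -0.2], [-0.3, 0.1]]
```

Run:
```python
from h import *
p,r=cur(); q=p+r.apply([0,-.07,0]); print(q)
plan([.477,.129,.185],tooldown(-.0736),.045,start=(q,r))
```

```text
[0.65212891 0.01487159 0.18582541]
5 rows, dist 0.209 ang 0.26
-0.000 -0.000 -0.052 -0.0353 0.0096 0.0202 0.045; -0.000 -0.000 -0.052 -0.0358 0.0077 0.0202 0.045; -0.000 -0.000 -0.052 -0.0361 0.0059 0.0202 0.045; -0.000 -0.000 -0.052 -0.0364 0.0040 0.0202 0.045; -0.000 -0.000 -0.052 -0.0366 0.0021 0.0202 0.045
```

Emit:
arm_command(series="0 0 0 0 -0.012 0 0.045; 0 0 0 0 -0.03 0 0.045; 0 0 0 0 -0.035 0 0.045; 0 0 -0.052 -0.025 0 0.02 0.045; 0 0 -0.052 -0.036 0.004 0.02 0.045; 0 0 -0.052 -0.036 0.004 0.02 0.045; 0 0 -0.052 -0.036 0.004 0.02 0.045; 0 0 -0.052 -0.036 0.002 0.02 0.045; 0 0 0 0 0 0 0.045; 0 0 0 0 0 0 0.045")

```text
time: 24.0
tool_pos: [0.494, 0.1297, 0.2086]
ee_rot: [-1.566, -0.013, -0.077]
wrist_force: [-0.2, -0.1, -0.3]
width: 0.0448
```

Run:
```python
from h import *
o=st(); snap('wrist','w21'); a=snap('scene','scene21')
K=TR@pose(.0823,-.1262,.121,0); S=TR@pose(-.0249,-.0286,.046,0,.26)
sg=[(rect(K,-.007,.007,-.007,.007,.019),(0,255,255)),(rect(K,-.007,.007,-.007,.007,-.031),(0,255,0))]+scoopsegs(S)
overlay('wrist','w21',sg,(80,80,400,300),2.5 if 0 else 2,'o34'); overlay('scene','scene21',sg,(230,130,350,250),5,'o35')
plan([.477,.129,.15],tooldown(-.0736),.045)
```

```text
t 24.0 pos [0.494  0.1297 0.2086] rot [-1.566 -0.013 -0.077] F [-0.2 -0.1 -0.3] w 0.0448
2 rows, dist 0.0612 ang 0.014
-0.002 -0.002 0.006 -0.0095 0.0291 -0.0010 0.045; -0.002 -0.002 0.006 -0.0093 0.0291 -0.0009 0.045
```

Emit:
arm_command(series="-0.002 -0.002 0.006 -0.01 0.025 -0.001 0.045; -0.002 -0.002 0.006 -0.009 0.025 -0.001 0.045; 0 0 0 0 0 0 0.035; 0 0 0 0 0 0 0.035")

```text
time: 24.5
tool_pos: [0.4842, 0.1265, 0.1599]
ee_rot: [-1.57, -0.005, -0.079]
wrist_force: [0.4, 0.4, 0.1]
width: 0.0357
```

Run:
```python
from h import *
o=st(); plan([.477,.129,.113],tooldown(-.0736),.035,n=2)
```

```text
t 24.5 pos [0.4842 0.1265 0.1599] rot [-1.57  -0.005 -0.079] F [0.4 0.4 0.1] w 0.0357
2 rows, dist 0.0475 ang 0.008
-0.000 -0.003 0.002 -0.0038 0.0234 0.0009 0.035; -0.000 -0.003 0.002 -0.0037 0.0234 0.0009 0.035
```

Emit:
arm_command(series="0 -0.005 0.002 -0.0075 0.008 0.002 0.035; 0 0 0 0 0.022 0 0.035; 0 0 0 0 0.018 0 0.035; 0 0 0 0 0 0 0.035; 0 0 0 0 0 0 0.035")

```text
time: 25.0
tool_pos: [0.4826, 0.1292, 0.1155]
ee_rot: [-1.568, -0.011, -0.077]
wrist_force: [0.0, 0.6, 0.7]
width: 0.0344
```

Run:
```python
from h import *
o=st(); plan([.477,.129,.113],tooldown(-.0736),.035,n=1); a=snap('wrist','w22'); cv2.imwrite('pics/w22b.png',cv2.resize(a[130:320,130:380],None,fx=3,fy=3))
```

```text
t 25.0 pos [0.4826 0.1292 0.1155] rot [-1.568 -0.011 -0.077] F [0.  0.6 0.7] w 0.0344
1 rows, dist 0.0061 ang 0.012
-0.003 -0.003 0.011 -0.0056 0.0025 -0.0006 0.035
```

Emit:
arm_command(series="0 0 0.008 -0.0055 0.003 0 0.035; 0 0 0 0 0 0 0.035; 0 0 0 0 0 0 0.006; 0 0 0 0 0 0 0.006; 0 0 0 0 0 0 0.006; 0 0 0 0 0 0 0.006; 0 0 0 0 0 0 0.006")

```text
time: 25.75
tool_pos: [0.4772, 0.1302, 0.1159]
ee_rot: [-1.566, -0.005, -0.077]
wrist_force: [-0.0, -0.4, 0.7]
width: 0.0139
```

Run:
```python
from h import *
o=st(); p,r=cur(); print(tf(TRi,p)); q=p+TR[:3,:3]@[0,.105,0]; plan(q,r,.006,vmax=.02)
```

```text
t 25.75 pos [0.4772 0.1302 0.1159] rot [-1.566 -0.005 -0.077] F [-0.  -0.4  0.7] w 0.0139
[ 0.08214987 -0.127482    0.11591774]
6 rows, dist 0.105 ang 0.0
0.000 0.000 0.000 0.0001 -0.0001 -0.0175 0.006; 0.000 0.000 0.000 0.0001 -0.0001 -0.0175 0.006; 0.000 0.000 0.000 0.0001 -0.0001 -0.0175 0.006; 0.000 0.000 0.000 0.0001 -0.0001 -0.0175 0.006; 0.000 0.000 0.000 0.0001 -0.0001 -0.0175 0.006; 0.000 0.000 0.000 0.0001 -0.0001 -0.0175 0.006
```

Emit:
arm_command(series="0 0 0 0 0 -0.006 0.006; 0 0 0 0 0 -0.01 0.006; 0 0 0 0 0 -0.01 0.006; 0 0 0 0 0 -0.01 0.006; 0 0 0 0 0 -0.01 0.006; 0 0 0 0 0 -0.006 0.006")

```text
time: 26.35
tool_pos: [0.4725, 0.075, 0.1159]
ee_rot: [-1.564, -0.004, -0.076]
wrist_force: [-1.7, 1.1, 1.5]
width: 0.0136
```

Run:
```python
from h import *
o=st(); p,r=cur(); print(tf(TRi,p)); a=snap('scene','scene23'); overlay('scene','scene23',[],(230,130,350,250),5,'o36')
```

```text
t 26.35 pos [0.4725 0.075  0.1159] rot [-1.564 -0.004 -0.076] F [-1.7  1.1  1.5] w 0.0136
[ 0.08282663 -0.07215181  0.11589156]
```

Emit:
arm_command(series="0 0 0 0 0 -0.006 0.006; 0 0 0 0 0 -0.01 0.006; 0 0 0 0 0 -0.01 0.006; 0 0 0 0 0 -0.01 0.006; 0 0 0 0 0 -0.009 0.006; 0 0 0 0 0 -0.005 0.006")

```text
time: 27.0
tool_pos: [0.4691, 0.0352, 0.1159]
ee_rot: [-1.531, -0.005, -0.072]
wrist_force: [0.5, 11.4, 1.5]
width: 0.0136
```

Run:
```python
from h import *
o=st(); p,r=cur(); print(tf(TRi,p)); a=snap('scene','scene24'); overlay('scene','scene24',[],(230,130,350,250),5,'o36')
```

```text
t 27.0 pos [0.4691 0.0352 0.1159] rot [-1.531 -0.005 -0.072] F [ 0.5 11.4  1.5] w 0.0136
[ 0.08329353 -0.03219343  0.11589412]
```

Emit:
arm_command(series="0 0 0 0 0 -0.006 0.006; 0 0 0 0 0 -0.006 0.006")

```text
time: 27.25
tool_pos: [0.469, 0.0341, 0.1158]
ee_rot: [-1.505, -0.006, -0.068]
wrist_force: [1.0, 15.6, 1.3]
width: 0.0135
```

Run:
```python
from h import *
o=st(); p,r=cur(); print(tf(TRi,p)); a=snap('wrist','w25'); cv2.imwrite('pics/w25b.png',cv2.resize(a,None,fx=1.5,fy=1.5))
a=snap('top','top25');  overlay('top','top25',[],(190,125,290,240),5,'o37')
```

```text
t 27.25 pos [0.469  0.0341 0.1158] rot [-1.505 -0.006 -0.068] F [ 1.  15.6  1.3] w 0.0135
[ 0.08328036 -0.03103902  0.1157766 ]
```

Run:
```python
from h import *
p,r=cur(); q=p+TR[:3,:3]@[0,.006,0]; plan(q,tooldown(-.0736),.006,n=2)
overlay('scene','scene24',[],(250,170,310,230),10,'o38')
overlay('wrist','w25',[],(235,140,450,260),3.6 if 0 else 3,'o39')
```

```text
2 rows, dist 0.006 ang 0.067
-0.033 0.003 0.003 -0.0000 -0.0002 -0.0030 0.006; -0.033 0.003 0.003 -0.0000 -0.0001 -0.0030 0.006
```

Emit:
arm_command(series="-0.033 0.003 0 0 0 -0.002 0.006; -0.03 0 0 0 0 -0.003 0.006; 0 0 0 0 0 -0.001 0.006")

```text
time: 27.65
tool_pos: [0.469, 0.0329, 0.1158]
ee_rot: [-1.556, -0.007, -0.069]
wrist_force: [-0.7, 2.8, 0.4]
width: 0.014
```

Run:
```python
from h import *
o=st(); print(o['wrist_torque'].round(2)); M=toolT(); print(tf(TRi,tf(M,(0,-.0188,0))))
```

```text
t 27.65 pos [0.469  0.0329 0.1158] rot [-1.556 -0.007 -0.069] F [-0.7  2.8  0.4] w 0.014
[ 0.78  0.41 -0.08]
[ 0.08336598 -0.02959837  0.13458848]
```

Emit:
arm_command(series="-0.015 0 0 0 0 -0.006 0.006; 0 0 0 0 0 -0.006 0.006; 0 0 0 0 0 -0.003 0.006")

```text
time: 27.95
tool_pos: [0.469, 0.0331, 0.1158]
ee_rot: [-1.535, -0.008, -0.063]
wrist_force: [-0.9, 7.6, 1.5]
width: 0.0139
```

Run:
```python
from h import *
o=st(); print(o['wrist_torque'].round(2)); M=toolT(); print(tf(TRi,tf(M,(0,-.0188,0))))
```

```text
t 27.95 pos [0.469  0.0331 0.1158] rot [-1.535 -0.008 -0.063] F [-0.9  7.6  1.5] w 0.0139
[ 1.08  0.37 -0.12]
[ 0.08336153 -0.02933737  0.13454514]
```

Emit:
arm_command(series="0 0 0 0 0 0 0.035; 0 0 0 0 0 0 0.035; 0 0 0 0 0 0 0.035; 0 0 0 0 0 0 0.035; -0.015 0 0 0 -0.02 0 0.05; 0 0 0 0 -0.04 0 0.06; 0 0 0 0 -0.045 0 0.06; 0 0 0 0 -0.03 0 0.06; 0 0 0 0 0 0 0.06")

```text
time: 28.85
tool_pos: [0.4674, 0.024, 0.2524]
ee_rot: [-1.56, -0.007, -0.067]
wrist_force: [1.1, 0.3, 0.3]
width: 0.0596
```

```bash
cat >> h.py <<'E'
def scoop_in_toolC(h=.083,dx=0,dz=.038):
    S=np.eye(4); S[:3,0]=[0,0,1]; S[:3,1]=[-1,0,0]; S[:3,2]=[0,-1,0]; S[:3,3]=[dx,h,dz]; return S
def tcpC(S,**k):
    M=S@np.linalg.inv(scoop_in_toolC(**k)); return M[:3,3],R.from_matrix(M[:3,:3])
E
python3 - <<'E'
from h import *
o=st(); print(o['joint_positions'].round(2))
S=TR@pose(-.025,-.0286,.046,0,.26)
p,r=tcpC(S); print('grasp tcp',p.round(4),r.as_euler('xyz').round(3))
q=p+r.apply([0,-.085,0]); print(q)
plan(q,r,.06)
E
```

```text
t 28.85 pos [0.4674 0.024  0.2524] rot [-1.56  -0.007 -0.067] F [1.1 0.3 0.3] w 0.0596
[-0.08 -0.11  1.47  0.01  1.77 -0.01]
grasp tcp [0.6347 0.0194 0.1164] [-1.311  0.     1.497]
[0.65653123 0.01780878 0.19858446]
12 rows, dist 0.1968 ang 1.58
0.017 -0.129 0.018 0.0157 0.0046 0.0005 0.06; 0.017 -0.129 0.018 0.0157 0.0043 -0.0016 0.06; 0.017 -0.129 0.018 0.0155 0.0040 -0.0037 0.06; 0.017 -0.129 0.018 0.0149 0.0036 -0.0057 0.06; 0.017 -0.129 0.018 0.0141 0.0032 -0.0077 0.06; 0.017 -0.129 0.018 0.0131 0.0029 -0.0095 0.06; 0.017 -0.129 0.018 0.0118 0.0025 -0.0112 0.06; 0.017 -0.129 0.018 0.0103 0.0021 -0.0126 0.06; 0.017 -0.129 0.018 0.0086 0.0017 -0.0139 0.06; 0.017 -0.129 0.018 0.0068 0.0013 -0.0149 0.06; 0.017 -0.129 0.018 0.0048 0.0009 -0.0157 0.06; 0.017 -0.129 0.018 0.0027 0.0006 -0.0162 0.06
```

Emit:
arm_command(series="0.017 -0.129 0.018 0.016 0.002 0 0.06; 0.017 -0.129 0.018 0.0157 0.002 -0.0016 0.06; 0.017 -0.129 0.018 0.0155 0.002 -0.0037 0.06; 0.017 -0.129 0.018 0.015 0.002 -0.0057 0.06; 0.017 -0.129 0.018 0.014 0.002 -0.008 0.06; 0.017 -0.129 0.018 0.013 0.002 -0.0095 0.06; 0.017 -0.129 0.018 0.012 0.002 -0.011 0.06; 0.017 -0.129 0.018 0.01 0.002 -0.0126 0.06; 0.017 -0.129 0.018 0.0086 0.001 -0.014 0.06; 0.017 -0.129 0.018 0.007 0.001 -0.015 0.06; 0.017 -0.129 0.018 0.005 0.001 -0.0157 0.06; 0 0 0 0 0 0 0.06")

```text
time: 30.05
tool_pos: [0.6445, 0.0158, 0.1936]
ee_rot: [-1.301, 0.013, 1.416]
wrist_force: [-0.3, -0.9, -0.6]
width: 0.0601
```

Run:
```python
from h import *
o=st(); print(o['joint_positions'].round(2))
S=TR@pose(-.025,-.0286,.046,0,.26)
p,r=tcpC(S); q=p+r.apply([0,-.06,0]); plan(q,r,.06)
a=snap('wrist','w26'); overlay('wrist','w26',scoopsegs(S),(130,80,390,280),3,'o40')
```

```text
t 30.05 pos [0.6445 0.0158 0.1936] rot [-1.301  0.013  1.416] F [-0.3 -0.9 -0.6] w 0.0601
[-0.07  0.53  0.86  0.01  2.02 -1.48]
1 rows, dist 0.0202 ang 0.083
-0.010 -0.082 0.009 0.0036 0.0171 -0.0101 0.06
```

Emit:
arm_command(series="-0.01 -0.075 0.009 0.0035 0.006 -0.01 0.06; 0 0 0 0 0 0 0.06; 0 0 0 0 0 0 0.06")

```text
time: 30.4
tool_pos: [0.6502, 0.0167, 0.1858]
ee_rot: [-1.309, 0.004, 1.482]
wrist_force: [0.2, -0.3, -0.2]
width: 0.0599
```

Run:
```python
from h import *
o=st()
S=TR@pose(-.025,-.0286,.046,0,.26)
p,r=tcpC(S); plan(p,r,.06)
```

```text
t 30.4 pos [0.6502 0.0167 0.1858] rot [-1.309  0.004  1.482] F [ 0.2 -0.3 -0.2] w 0.0599
2 rows, dist 0.0711 ang 0.016
-0.001 -0.008 -0.000 0.0008 0.0355 -0.0014 0.06; -0.001 -0.008 -0.000 0.0008 0.0355 -0.0014 0.06
```

Emit:
arm_command(series="0 -0.01 0 0.001 0.02 -0.0015 0.06; 0 -0.008 0 0.001 0.025 -0.0015 0.06; 0 0 0 0 0.015 0 0.06; 0 0 0 0 0 0 0.06; 0 0 0 0 0 0 0.06")

```text
time: 30.9
tool_pos: [0.6358, 0.0181, 0.1324]
ee_rot: [-1.318, 0.002, 1.488]
wrist_force: [0.5, -0.1, 0.6]
width: 0.0601
```

Run:
```python
from h import *
o=st()
S=TR@pose(-.025,-.0286,.046,0,.26)
p,r=tcpC(S); plan(p,r,.06,n=1)
a=snap('wrist','w27'); overlay('wrist','w27',scoopsegs(S),(130,80,390,280),3,'o41')
```

```text
t 30.9 pos [0.6358 0.0181 0.1324] rot [-1.318  0.002  1.488] F [ 0.5 -0.1  0.6] w 0.0601
1 rows, dist 0.016 ang 0.012
0.007 -0.010 0.001 0.0012 0.0157 -0.0029 0.06
```

Emit:
arm_command(series="0.004 -0.008 0 0 0.009 -0.002 0.06; 0 0 0 0 0.006 -0.001 0.06; 0 0 0 0 0 0 0.06")

```text
time: 31.25
tool_pos: [0.6366, 0.0178, 0.1192]
ee_rot: [-1.319, -0.0, 1.495]
wrist_force: [-0.1, -0.3, 0.1]
width: 0.0601
```

Run:
```python
from h import *
o=st()
S=TR@pose(-.025,-.0286,.046,0,.26)
p,r=tcpC(S); plan(p,r,.06,n=1)
```

```text
t 31.25 pos [0.6366 0.0178 0.1192] rot [-1.319 -0.     1.495] F [-0.1 -0.3  0.1] w 0.0601
1 rows, dist 0.0037 ang 0.009
0.009 -0.002 0.001 0.0014 0.0031 0.0012 0.06
```

Emit:
arm_command(series="0.006 0 0 0 0.002 0 0.04; 0 0 0 0 0 0 0.03; 0 0 0 0 0 0 0.03; 0 0 0 0 0 0 0.03; 0 0 0 0 0 0 0.03; 0 0 0 0 0 0 0.03")

```text
time: 31.85
tool_pos: [0.6364, 0.0179, 0.1171]
ee_rot: [-1.313, 0.0, 1.495]
wrist_force: [-0.5, -0.5, -0.8]
width: 0.0401
```

Run:
```python
from h import *
o=st()
a=snap('wrist','w28'); 
S=toolT()@scoop_in_toolC(h=.085)
overlay('wrist','w28',scoopsegs(S),(130,80,390,280),3,'o42')
M=TRi@S; print(M[:3,3].round(4),R.from_matrix(M[:3,:3]).as_euler('xyz').round(3))
```

```text
t 31.85 pos [0.6364 0.0179 0.1171] rot [-1.313  0.     1.495] F [-0.5 -0.5 -0.8] w 0.0401
[-0.0264 -0.0274  0.0446] [ 0.    -0.258 -0.002]
```

Emit:
arm_command(series="0 0 0 0 -0.004 0 0.03; 0 0 0 0 -0.008 0 0.03; 0 0 0 0 -0.012 0 0.03; 0 0 0 0 0 0 0.03; 0 0 0 0 0 0 0.03")

```text
time: 32.4
tool_pos: [0.6432, 0.0178, 0.1411]
ee_rot: [-1.312, -0.001, 1.495]
wrist_force: [-0.1, 0.3, -2.4]
width: 0.0395
```

Run:
```python
from h import *
o=st()
a=snap('wrist','w29'); 
S=toolT()@scoop_in_toolC(h=.085)
overlay('wrist','w29',scoopsegs(S),(130,80,390,280),3,'o43')
M=TRi@S; print(M[:3,3].round(4),R.from_matrix(M[:3,:3]).as_euler('xyz').round(3))
```

```text
t 32.4 pos [0.6432 0.0178 0.1411] rot [-1.312e+00 -1.000e-03  1.495e+00] F [-0.1  0.3 -2.4] w 0.0395
[-0.0332 -0.0278  0.0688] [-0.001 -0.258 -0.002]
```

```bash
python3 - <<'E'
from h import *
overlay('scene','scene0',[],(150,200,222,270),10,'o44')
overlay('top','top0',[],(312,158,376,232),10,'o45')
E
python3 - <<'E'
from h import *
s=lambda x,y:('scene',150+x/10,200+y/10)
t=lambda x,y:('top',312+x/10,158+y/10)
print('nose'); a=tri([s(375,52),t(235,528)]); b=tri([s(155,140),t(470,525)])
print('bplate top'); c=tri([s(520,180),t(250,70)]); d=tri([s(280,272),t(512,65)])
print('scale'); e=[tri([s(455,30),t(70,712)]),tri([s(18,190),t(585,700)]),tri([s(225,632),t(548,85)]),tri([s(700,432),t(45,95)])]
for u,v in ((a,b),(c,d),(e[0],e[1]),(e[3],e[2])):
    w=v-u; print('yaw of nose', np.arctan2(w[1],w[0])-np.pi/2 , np.linalg.norm(w))
for u,v in ((e[3],e[0]),(e[2],e[1])):
    w=v-u; print('yaw', np.arctan2(w[1],w[0]),np.linalg.norm(w))
E
```

```text
nose
tri [ 0.4294 -0.2647  0.1039] tray [0.1008 0.2698 0.1039] res [[-0.1, -0.0], [-0.1, -0.0]]
tri [ 0.4289 -0.3368  0.0992] tray [0.096  0.3418 0.0992] res [[0.3, 0.0], [0.3, 0.1]]
bplate top
tri [ 0.5551 -0.2636  0.1684] tray [-0.0244  0.2595  0.1684] res [[-0.2, 0.0], [-0.1, -0.1]]
tri [ 0.5551 -0.3383  0.1682] tray [-0.0299  0.334   0.1682] res [[-0.4, -0.0], [-0.3, -0.1]]
scale
tri [ 0.3791 -0.2217  0.0453] tray [0.1542 0.2306 0.0453] res [[0.1, 0.0], [0.1, 0.0]]
tri [ 0.3806 -0.3768  0.0488] tray [0.1413 0.3853 0.0488] res [[-1.0, -0.1], [-1.0, -0.3]]
tri [ 0.5744 -0.3785  0.0462] tray [-0.0521  0.3726  0.0462] res [[-0.5, -0.0], [-0.4, -0.1]]
tri [ 0.5736 -0.2213  0.0485] tray [-0.0398  0.2159  0.0485] res [[0.1, -0.0], [0.1, 0.0]]
yaw of nose -3.148965429649706 0.07225865316361993
yaw of nose -3.141662229825588 0.07461911857210969
yaw of nose -3.131746784443055 0.1552099930693011
yaw of nose -3.1368165035505493 0.15719214698135503
yaw -3.139535825839908 0.1945930612728759
yaw 3.133277176581473 0.1938139243612469
```

```bash
cat >> h.py <<'E'
HC=.085
def wpC(L,w,start=None):
    s=start or cur(); out=[]
    for (x,y,z,yaw,th) in L:
        p,r=tcpC(pose(x,y,z,yaw,th),h=HC); rv=(s[1].inv()*r).as_rotvec(); d=s[1].inv().apply(p-s[0]); s=(p,r)
        out.append(' '.join(f'{v:.3f}' for v in rv)+' '+' '.join(f'{v:.4f}' for v in d)+f' {w:g}')
    print(';\n'.join(out))
def whereC():
    M=toolT()@scoop_in_toolC(h=HC); e=R.from_matrix(M[:3,:3]).as_euler('ZYX')
    print('scoop world',M[:3,3].round(4),'yaw',e[0].round(3),'pitch',-e[1].round(3),'roll',e[2].round(3)); return M
E
python3 - <<'E'
from h import *
whereC()
wpC([(.583,.0235,.085,3.068,.27),(.580,.0235,.11,3.068,.29),(.575,.0235,.14,3.068,.31),(.57,.023,.17,3.068,.33)],.03)
E
```

```text
scoop world [0.585  0.0223 0.0688] yaw 3.066 pitch 0.258 roll -0.001
0.012 -0.002 0.001 0.0012 -0.0146 0.0051 0.03;
0.020 0.000 0.000 -0.0002 -0.0225 0.0079 0.03;
0.020 0.000 -0.000 -0.0004 -0.0265 0.0117 0.03;
0.020 -0.000 0.000 -0.0009 -0.0263 0.0122 0.03
```

Emit:
arm_command(series="0.01 0 0 0 -0.012 0.003 0.03; 0.02 0 0 0 -0.023 0.006 0.03; 0.02 0 0 0 -0.027 0.008 0.03; 0.02 0 0 0 -0.027 0.008 0.03; 0 0 0 0 -0.02 0.006 0.03; 0 0 0 0 0 0 0.03")

```text
time: 33.05
tool_pos: [0.6445, 0.0171, 0.2558]
ee_rot: [-1.236, 0.0, 1.495]
wrist_force: [-0.3, -0.3, -1.1]
width: 0.0398
```

Run:
```python
from h import *
st(); M=whereC(); 
p,r=tcpC(pose(.464,-.30,.19,3.141,.32),h=HC); plan(p,r,.03,vmax=.028)
```

```text
t 33.05 pos [0.6445 0.0171 0.2558] rot [-1.236  0.     1.495] F [-0.3 -0.3 -1.1] w 0.0398
scoop world [0.5809 0.022  0.1879] yaw 3.065 pitch 0.334 roll 0.0
13 rows, dist 0.3383 ang 0.077
-0.001 -0.006 0.002 -0.0250 0.0021 0.0068 0.03; -0.001 -0.006 0.002 -0.0250 0.0022 0.0070 0.03; -0.001 -0.006 0.002 -0.0249 0.0022 0.0071 0.03; -0.001 -0.006 0.002 -0.0249 0.0023 0.0073 0.03; -0.001 -0.006 0.002 -0.0248 0.0023 0.0074 0.03; -0.001 -0.006 0.002 -0.0248 0.0023 0.0075 0.03; -0.001 -0.006 0.002 -0.0247 0.0024 0.0077 0.03; -0.001 -0.006 0.002 -0.0247 0.0024 0.0078 0.03; -0.001 -0.006 0.002 -0.0247 0.0024 0.0080 0.03; -0.001 -0.006 0.002 -0.0246 0.0025 0.0081 0.03; -0.001 -0.006 0.002 -0.0246 0.0025 0.0082 0.03; -0.001 -0.006 0.002 -0.0245 0.0026 0.0084 0.03; -0.001 -0.006 0.002 -0.0245 0.0026 0.0085 0.03
```

Emit:
arm_command(series="0 -0.004 0 -0.01 0.001 0.002 0.03; 0 -0.006 0.002 -0.018 0.002 0.005 0.03; 0 -0.006 0.002 -0.025 0.002 0.007 0.03; 0 -0.006 0.002 -0.025 0.002 0.007 0.03; 0 -0.006 0.002 -0.025 0.002 0.007 0.03; 0 -0.006 0.002 -0.025 0.002 0.0075 0.03; 0 -0.006 0.002 -0.025 0.002 0.0077 0.03; 0 -0.006 0.002 -0.025 0.002 0.008 0.03; 0 -0.006 0.002 -0.025 0.002 0.008 0.03; 0 -0.006 0.002 -0.025 0.002 0.008 0.03; 0 -0.006 0.002 -0.025 0.002 0.008 0.03; 0 -0.006 0.002 -0.018 0.002 0.006 0.03")

```text
time: 34.25
tool_pos: [0.5363, -0.2631, 0.239]
ee_rot: [-1.206, -0.01, 1.576]
wrist_force: [0.1, 0.5, -2.4]
width: 0.0402
```

Run:
```python
from h import *
o=st(); print(o['joint_positions'].round(2)); M=whereC(); 
p,r=tcpC(pose(.464,-.30,.17,3.141,.30),h=HC); plan(p,r,.03,vmax=.02)
```

```text
t 34.25 pos [ 0.5363 -0.2631  0.239 ] rot [-1.206 -0.01   1.576] F [ 0.1  0.5 -2.4] w 0.0402
[-0.46  0.46  0.88 -0.18  2.12 -2.11]
scoop world [ 0.4705 -0.2628  0.1731] yaw -3.132 pitch 0.365 roll -0.011
2 rows, dist 0.0385 ang 0.066
-0.033 0.004 0.004 -0.0184 0.0013 0.0054 0.03; -0.033 0.004 0.004 -0.0185 0.0012 0.0054 0.03
```

Emit:
arm_command(series="-0.015 0.003 0.003 -0.012 0 0.003 0.03; -0.02 0.003 0.003 -0.015 0 0.004 0.03; -0.01 0 0 -0.009 0 0.002 0.03; 0 0 0 0 0 0 0.03; 0 0 0 0 0 0 0.03")

```text
time: 34.75
tool_pos: [0.5237, -0.3032, 0.2377]
ee_rot: [-1.248, -0.006, 1.568]
wrist_force: [0.1, 0.7, -1.6]
width: 0.0398
```

```bash
cat >> h.py <<'E'
def cradsegs(x,y,z,yaw=3.141):
    T=pose(x,y,z,yaw,.262); s=[(rect(T,-.048,.039,-.0345,.0345,0),(0,200,255))]
    s.append(([tf(T,(-.048,-.0345,.012)),tf(T,(.008,-.0345,.012))],(0,0,255))); s.append(([tf(T,(-.048,.0345,.012)),tf(T,(.008,.0345,.012))],(0,0,255)))
    s.append(([(.555,y-.0373,.168),(.555,y+.0373,.168)],(255,0,255)))
    return s
E
python3 - <<'E'
from h import *
o=st(); M=whereC(); snap('wrist','w30')
overlay('wrist','w30',scoopsegs(M)+cradsegs(.4665,-.3,.0905),(100,60,410,270),2.5 if 0 else 2,'o46')
a=snap('scene','scene30'); overlay('scene','scene30',cradsegs(.4665,-.3,.0905),(140,130,250,270),5,'o47')
im=cv2.imread('pics/w30.png'); cv2.imwrite('pics/w30b.png',cv2.resize(im,None,fx=1.5,fy=1.5))
E
```

```text
t 34.75 pos [ 0.5237 -0.3032  0.2377] rot [-1.248 -0.006  1.568] F [ 0.1  0.7 -1.6] w 0.0398
scoop world [ 0.4607 -0.3027  0.1691] yaw 3.141 pitch 0.323 roll -0.006
```

Run:
```python
from h import *
for v in (115,150,220):
    a=atz('wrist',100+194/2,60+v/2,.04);b=atz('wrist',100+427/2,60+v/2,.04); print(a.round(4),b.round(4),(a+b)[1]/2)
overlay('wrist','w30',[],(185,95,330,230),5,'o48')
```

```text
[ 0.3823 -0.3803  0.04  ] [ 0.3824 -0.2187  0.04  ] -0.2995219174799964
[ 0.4077 -0.3793  0.04  ] [ 0.4079 -0.2199  0.04  ] -0.299617217959623
[ 0.4563 -0.3778  0.04  ] [ 0.4565 -0.2217  0.04  ] -0.29978525972964976
```

Run:
```python
from h import *
print('cradle stop front (top)',[atz('top',345.2,158+v/10,.08).round(4).tolist() for v in (248,256)])
print('rest stop front (top)',[tf(TRi,atz('top',240.9,142+v/10,.037)).round(4).tolist() for v in (130,134)])
M=whereC(); wpC([(.4635,-.2997,.15,3.141,.29),(.4645,-.2997,.13,3.141,.27)],.03)
```

```text
cradle stop front (top) [[0.5175, -0.3026, 0.08], [0.515, -0.3025, 0.08]]
rest stop front (top) [[-0.071, -0.0262, 0.037], [-0.0697, -0.0261, 0.037]]
scoop world [ 0.461  -0.3024  0.1692] yaw -3.142 pitch 0.323 roll -0.006
-0.033 0.001 0.006 0.0031 0.0162 -0.0057 0.03;
-0.020 0.000 -0.000 0.0000 0.0181 -0.0050 0.03
```

Emit:
arm_command(series="-0.02 0 0.004 0.002 0.008 -0.003 0.03; -0.02 0 0.002 0.001 0.017 -0.006 0.03; -0.015 0 0 0 0.018 -0.007 0.03; 0 0 0 0 0 -0.002 0.03; 0 0 0 0 0 0 0.03")

```text
time: 35.35
tool_pos: [0.5317, -0.296, 0.1916]
ee_rot: [-1.307, 0.001, 1.577]
wrist_force: [-0.0, -0.3, -1.5]
width: 0.0395
```

Run:
```python
from h import *
o=st(); M=whereC(); snap('wrist','w31'); overlay('wrist','w31',cradsegs(.4685,-.2997,.0905),(160,85,350,265),4,'o49')
wpC([(.468,-.2997,.108,3.141,.262)],.03)
```

```text
t 35.35 pos [ 0.5317 -0.296   0.1916] rot [-1.307e+00  1.000e-03  1.577e+00] F [-0.  -0.3 -1.5] w 0.0395
scoop world [ 0.4728 -0.2964  0.1195] yaw -3.135 pitch 0.264 roll 0.001
-0.002 0.007 -0.002 -0.0038 0.0121 0.0019 0.03
```

Emit:
arm_command(series="0 0.005 0 -0.002 0.004 0.002 0.03; 0 0.002 0 -0.002 0.005 0.001 0.03; 0 0 0 0 0 0 0.03; 0 0 0 0 0 0 0.03")

```text
time: 35.8
tool_pos: [0.5273, -0.3007, 0.1854]
ee_rot: [-1.31, 0.005, 1.571]
wrist_force: [-0.6, -0.2, -1.5]
width: 0.0396
```

Run:
```python
from h import *
o=st(); M=whereC(); snap('wrist','w32'); overlay('wrist','w32',cradsegs(.4685,-.2997,.0905),(160,85,350,265),4,'o50')
wpC([(.468,-.2997,.1,3.141,.262)],.03)
```

```text
t 35.8 pos [ 0.5273 -0.3007  0.1854] rot [-1.31   0.005  1.571] F [-0.6 -0.2 -1.5] w 0.0396
scoop world [ 0.4686 -0.301   0.1131] yaw 3.14 pitch 0.261 roll 0.005
0.001 -0.001 -0.005 0.0011 0.0128 -0.0029 0.03
```

```bash
python3 - <<'E'
from h import *
M=toolT()@scoop_in_toolC(h=HC); Mi=np.linalg.inv(M)
def hit(u,v,zs):
    o,d=ray('wrist',u,v); o=tf(Mi,o); d=Mi[:3,:3]@d; return o+d*(zs-o[2])/d[2]
print('parked rest: R guide front', hit(130+490/3,80+177/3,.012).round(4), 'L', hit(130+250/3,80+177/3,.012).round(4))
print('rest inner edges at row 250', hit(130+483/3,80+250/3,.0).round(4),hit(130+240/3,80+250/3,.012).round(4))
for zs in (-.006,-.010,-.014): print('cradle', zs, hit(160+543/4,85+230/4,zs).round(4), hit(160+214/4,85+230/4,zs).round(4))
E
python3 -c "
import cv2,numpy as np
a=cv2.imread('pics/w28.png')[85:265,160:350];b=cv2.imread('pics/w32.png')[85:265,160:350]
cv2.imwrite('pics/o51.png',cv2.resize(np.hstack([a,b]),None,fx=2.1,fy=2.1,interpolation=cv2.INTER_CUBIC))"
```

```text
parked rest: R guide front [ 0.0134 -0.0338  0.012 ] L [0.0135 0.0342 0.012 ]
rest inner edges at row 250 [-0.0094 -0.0336  0.    ] [-0.0074  0.0376  0.012 ]
cradle -0.006 [ 0.0091 -0.0384 -0.006 ] [ 0.0091  0.0366 -0.006 ]
cradle -0.01 [ 0.0087 -0.039  -0.01  ] [ 0.0088  0.0372 -0.01  ]
cradle -0.014 [ 0.0084 -0.0395 -0.014 ] [ 0.0085  0.0377 -0.014 ]
```

Emit:
arm_command(series="0 0 -0.004 0.0005 0.006 -0.0015 0.03; 0 0 0 0 0.006 -0.001 0.03; 0 0 0 0 0 0 0.03; 0 0 0 0 0 0 0.03")

```text
time: 36.25
tool_pos: [0.5271, -0.3007, 0.174]
ee_rot: [-1.313, 0.002, 1.569]
wrist_force: [-0.4, -0.5, -1.3]
width: 0.04
```

Run:
```python
from h import *
o=st(); print(o['wrist_torque'].round(2)); M=whereC(); snap('wrist','w33'); overlay('wrist','w33',[],(160,85,350,265),4,'o52')
wpC([(.471,-.3004,.0935,3.141,.262)],.03)
```

```text
t 36.25 pos [ 0.5271 -0.3007  0.174 ] rot [-1.313  0.002  1.569] F [-0.4 -0.5 -1.3] w 0.04
[ 0.1  -0.2   0.02]
scoop world [ 0.4687 -0.3007  0.1015] yaw 3.14 pitch 0.258 roll 0.002
0.004 -0.001 -0.002 0.0002 0.0073 -0.0046 0.03
```

Emit:
arm_command(series="0.004 0 0 0 0.005 0 0.03; 0 0 0 0 0.003 0 0.03; 0 0 0 0 0 0 0.03")

```text
time: 36.6
tool_pos: [0.527, -0.3004, 0.1746]
ee_rot: [-1.318, 0.006, 1.57]
wrist_force: [-0.2, 0.2, -2.6]
width: 0.0396
```

Run:
```python
from h import *
o=st(); print(o['wrist_torque'].round(2)); M=whereC()
```

```text
t 36.6 pos [ 0.527  -0.3004  0.1746] rot [-1.318  0.006  1.57 ] F [-0.2  0.2 -2.6] w 0.0396
[-0.01 -0.26 -0.03]
scoop world [ 0.469  -0.3008  0.1018] yaw 3.139 pitch 0.253 roll 0.006
```

Run:
```python
from h import *
o=st(); print(o['joint_positions'].round(3),o['joint_torque'].round(2)); 
snap('wrist','w34'); overlay('wrist','w34',[],(160,85,350,265),4,'o53'); a=snap('scene','scene34'); overlay('scene','scene34',[],(140,130,250,270),5,'o54')
```

```text
t 36.6 pos [ 0.527  -0.3004  0.1746] rot [-1.318  0.006  1.57 ] F [-0.2  0.2 -2.6] w 0.0396
[-0.535  0.397  1.078 -0.139  1.879 -2.132] [  0.08 -47.91 -30.6   -0.71   1.18   0.  ]
```

Emit:
arm_command(series="0.004 0 0 0 0.005 0 0.03; 0 0 0 0 0 0 0.03")

```text
time: 36.9
tool_pos: [0.5274, -0.3005, 0.1745]
ee_rot: [-1.32, 0.009, 1.57]
wrist_force: [-0.1, 0.4, -2.6]
width: 0.0398
```

Run:
```python
from h import *
o=st(); print(o['joint_positions'].round(3),o['joint_torque'].round(2),o['wrist_torque'].round(2)); M=whereC()
```

```text
t 36.9 pos [ 0.5274 -0.3005  0.1745] rot [-1.32   0.009  1.57 ] F [-0.1  0.4 -2.6] w 0.0398
[-0.534  0.396  1.08  -0.14   1.876 -2.131] [ 1.300e-01 -4.818e+01 -3.082e+01 -7.000e-01  1.180e+00  1.000e-02] [ 0.07 -0.3   0.03]
scoop world [ 0.4695 -0.3011  0.1015] yaw 3.139 pitch 0.25 roll 0.009
```

Run:
```python
from h import *
M=toolT()@scoop_in_toolC(h=HC); Mi=np.linalg.inv(M)
def hit(u,v,zs):
    o,d=ray('wrist',u,v); o=tf(Mi,o); d=Mi[:3,:3]@d; return o+d*(zs-o[2])/d[2]
for zs in (.012,.006,.002,-.004): print('now', zs, 'R in/out',hit(160+532/4,85+218/4,zs).round(4),hit(160+560/4,85+218/4,zs)[1].round(4),'L in/out', hit(160+221/4,85+218/4,zs)[1].round(4), hit(160+200/4,85+218/4,zs)[1].round(4))
print('plate nose edge L end (row~103)',[hit(160+212/4,85+103/4,z).round(4) for z in (0,-.006,-.012)])
print('parked: guide',[ (hit(130+x/3,80+177/3,.012)).round(4)[1] for x in (228,250,483,515)])
print('parked plate nose edge (row~87)',[hit(130+490/3,80+87/3,z).round(4) for z in (0,)])
```

```text
now 0.012 R in/out [ 0.013  -0.0334  0.012 ] -0.0395 L in/out 0.0326 0.0371
now 0.006 R in/out [ 0.0126 -0.0342  0.006 ] -0.0404 L in/out 0.0334 0.038
now 0.002 R in/out [ 0.0124 -0.0347  0.002 ] -0.041 L in/out 0.0339 0.0386
now -0.004 R in/out [ 0.012  -0.0355 -0.004 ] -0.0419 L in/out 0.0347 0.0395
plate nose edge L end (row~103) [array([0.038 , 0.0359, 0.    ]), array([ 0.0382,  0.0367, -0.006 ]), array([ 0.0384,  0.0375, -0.012 ])]
parked: guide [np.float64(0.0406), np.float64(0.0343), np.float64(-0.0317), np.float64(-0.0409)]
parked plate nose edge (row~87) [array([ 0.0395, -0.035 ,  0.    ])]
```

Emit:
arm_command(series="0.006 0 -0.008 0 0.004 0 0.03")

```text
time: 37.0
tool_pos: [0.5275, -0.3009, 0.1736]
ee_rot: [-1.319, 0.003, 1.569]
wrist_force: [3.1, 1.2, 17.0]
width: 0.0401
```

Run:
```python
from h import *
o=st(); print(o['joint_positions'].round(3),o['joint_torque'].round(2),o['wrist_torque'].round(2)); M=whereC()
```

```text
t 37.0 pos [ 0.5275 -0.3009  0.1736] rot [-1.319  0.003  1.569] F [ 3.1  1.2 17. ] w 0.0401
[-0.537  0.4    1.076 -0.137  1.879 -2.132] [-1.250e+00 -3.530e+01 -2.047e+01 -7.200e-01  1.200e-01  3.000e-02] [ 0.32  0.21 -0.08]
scoop world [ 0.4695 -0.301   0.1007] yaw 3.139 pitch 0.252 roll 0.004
```

Emit:
arm_command(series="0.008 0 -0.002 0 -0.006 0 0.03; 0.004 0 0 0 -0.002 0.003 0.03; 0 0 0 0 0 0.003 0.03; 0 0 0 0 0 0 0.03")

```text
time: 37.4
tool_pos: [0.5224, -0.3008, 0.1792]
ee_rot: [-1.3, -0.002, 1.567]
wrist_force: [0.1, 0.2, -2.1]
width: 0.0399
```

Run:
```python
from h import *
o=st(); M=whereC(); snap('wrist','w35'); overlay('wrist','w35',[],(160,85,350,265),4,'o55'); snap('top','top35'); overlay('top','top35',[],(312,150,380,232),9,'o56')
print(np.linalg.inv(M)@np.r_[cur()[0],1])
```

```text
t 37.4 pos [ 0.5224 -0.3008  0.1792] rot [-1.3   -0.002  1.567] F [ 0.1  0.2 -2.1] w 0.0399
scoop world [ 0.463  -0.3005  0.1074] yaw 3.139 pitch 0.271 roll -0.002
[-3.81641344e-02 -1.01065804e-04  8.47766508e-02  1.00000000e+00]
```

Emit:
arm_command(series="-0.006 0 0.002 0 0.005 -0.001 0.03; -0.003 0 0 0 0.005 -0.001 0.03; 0 0 0 0 0 0 0.03")

```text
time: 37.8
tool_pos: [0.5211, -0.3004, 0.1664]
ee_rot: [-1.308, -0.001, 1.568]
wrist_force: [-0.2, 0.3, -2.1]
width: 0.0398
```

Run:
```python
from h import *
o=st(); M=whereC(); print(o['wrist_torque'].round(2))
```

```text
t 37.8 pos [ 0.5211 -0.3004  0.1664] rot [-1.308e+00 -1.000e-03  1.568e+00] F [-0.2  0.3 -2.1] w 0.0398
scoop world [ 0.4623 -0.3002  0.0942] yaw 3.139 pitch 0.263 roll -0.001
[ 0.03 -0.31  0.07]
```

Run:
```python
from h import *
snap('wrist','w36'); overlay('wrist','w36',[],(160,85,350,265),4,'o57')
```

Emit:
arm_command(series="0 0 0 0 0.003 -0.0015 0.03; 0 0 0 0 0.003 -0.001 0.03; 0 0 0 0 0 0 0.03")

```text
time: 38.15
tool_pos: [0.524, -0.3006, 0.1643]
ee_rot: [-1.314, 0.002, 1.569]
wrist_force: [-0.3, -0.4, -1.7]
width: 0.0395
```

Run:
```python
from h import *
o=st(); M=whereC(); print(o['wrist_torque'].round(2)); snap('wrist','w37'); overlay('wrist','w37',[],(160,85,350,265),4,'o58')
```

```text
t 38.15 pos [ 0.524  -0.3006  0.1643] rot [-1.314  0.002  1.569] F [-0.3 -0.4 -1.7] w 0.0395
scoop world [ 0.4656 -0.3006  0.0917] yaw 3.139 pitch 0.257 roll 0.002
[ 0.07 -0.36 -0.04]
```

Emit:
arm_command(series="0 0 0 0 -0.001 0.003 0.03; 0 0 0 0 0.003 0 0.03; 0 0 0 0 0.003 0 0.03")

```text
time: 38.5
tool_pos: [0.5215, -0.3009, 0.164]
ee_rot: [-1.321, 0.004, 1.569]
wrist_force: [2.4, 1.9, 11.6]
width: 0.0402
```

Run:
```python
from h import *
o=st(); M=whereC(); print(o['wrist_torque'].round(2)); snap('wrist','w38'); overlay('wrist','w38',[],(160,85,350,265),4,'o59')
```

```text
t 38.5 pos [ 0.5215 -0.3009  0.164 ] rot [-1.321  0.004  1.569] F [ 2.4  1.9 11.6] w 0.0402
scoop world [ 0.4637 -0.3011  0.0911] yaw 3.139 pitch 0.25 roll 0.004
[ 0.82  0.35 -0.26]
```

Emit:
arm_command(series="0.006 0 -0.003 0 -0.002 -0.001 0.03; 0 0 0 0 0 -0.0015 0.03; 0 0 0 0 0.001 0 0.03")

```text
time: 38.85
tool_pos: [0.5241, -0.301, 0.1643]
ee_rot: [-1.315, 0.002, 1.568]
wrist_force: [0.5, -0.1, -1.9]
width: 0.0396
```

Run:
```python
from h import *
o=st(); M=whereC(); print(o['wrist_torque'].round(2), 's',M[0,3]*.966-M[2,3]*.259); snap('wrist','w39'); overlay('wrist','w39',[],(160,85,350,265),4,'o60')
a=snap('scene','scene39'); overlay('scene','scene39',[],(140,130,250,270),5,'o61')
```

```text
t 38.85 pos [ 0.5241 -0.301   0.1643] rot [-1.315  0.002  1.568] F [ 0.5 -0.1 -1.9] w 0.0396
scoop world [ 0.4659 -0.3009  0.0917] yaw 3.139 pitch 0.256 roll 0.002
[ 0.07 -0.32  0.02] s 0.4262968510571818
```

Emit:
arm_command(series="0 0 0 0 0.002 0 0.03; 0 0 0 0 0.002 0 0.03")

```text
time: 39.15
tool_pos: [0.5236, -0.3009, 0.1635]
ee_rot: [-1.318, 0.003, 1.568]
wrist_force: [0.4, 1.8, 6.3]
width: 0.0399
```

Emit:
arm_command(series="0 0 0 0 0 0 0.042; 0 0 0 0 0 0 0.046; 0 0 0 0 0 0 0.052; 0 0 0 0 0 0 0.06; 0 0 0 0 0 0 0.06")

```text
time: 39.65
tool_pos: [0.5231, -0.3011, 0.1636]
ee_rot: [-1.317, 0.003, 1.568]
wrist_force: [0.0, -0.8, -0.0]
width: 0.0595
```

```bash
python3 - <<'E'
from h import *
snap('wrist','w40'); snap('scene','scene40'); snap('top','top40')
E
ls pics | tail -3
```

```text
w8.png
w9.png
wrist0.png
```

View pics/w40.png

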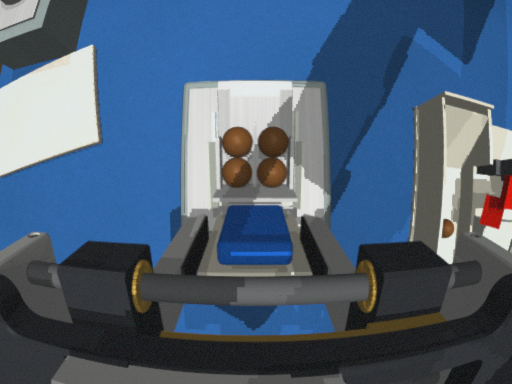

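View pics/scene40.png

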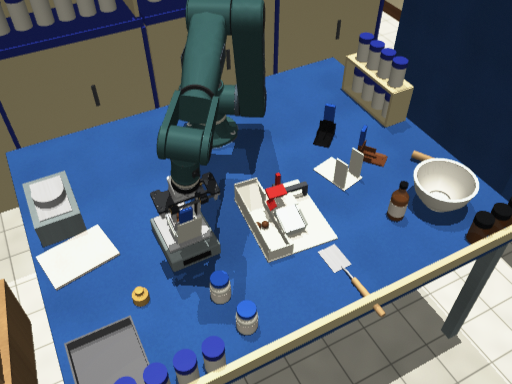

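View pics/top40.png

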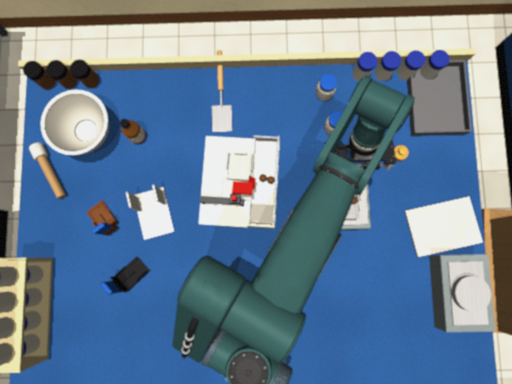

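Emit:
arm_command(series="0 0 0 0 -0.008 0 0.06; 0 0 0 0 -0.015 0 0.06; 0 0 0 0 -0.02 0 0.06; 0 0 0 0 -0.03 0 0.06; 0 0 0 0 -0.03 0 0.06; 0 0 0 0 0 0 0.06")

```text
time: 40.4
tool_pos: [0.5495, -0.3005, 0.2676]
ee_rot: [-1.315, 0.002, 1.567]
wrist_force: [-0.5, 0.5, 1.2]
width: 0.0598
```

Run:
```python
from h import *
print(st()); snap('wrist','w41')
```

```text
t 40.4 pos [ 0.5495 -0.3005  0.2676] rot [-1.315  0.002  1.567] F [-0.5  0.5  1.2] w 0.0598
{'time': 40.4, 'joint_positions': array([-0.51989636,  0.45055033,  0.82307879, -0.14602646,  2.08575289,
       -2.14515193]), 'qvel': array([-0.00309101,  0.00956282,  0.06423518,  0.00142492, -0.01637319,
        0.0004582 ]), 'joint_torque': array([-6.82496885e-02, -4.44680679e+01, -2.78129268e+01, -5.05020339e-01,
        1.04303688e+00, -1.46897149e-02]), 'tool_pos': array([ 0.54950976, -0.30049946,  0.26760807]), 'ee_rot': array([-1.31524072,  0.00213836,  1.56742   ]), 'wrist_force': array([-0.50961202,  0.50318665,  1.17945794]), 'wrist_torque': array([ 0.0321554 , -0.10353147,  0.01461777]), 'width': 0.05984126393852823}
```

View pics/w41.png

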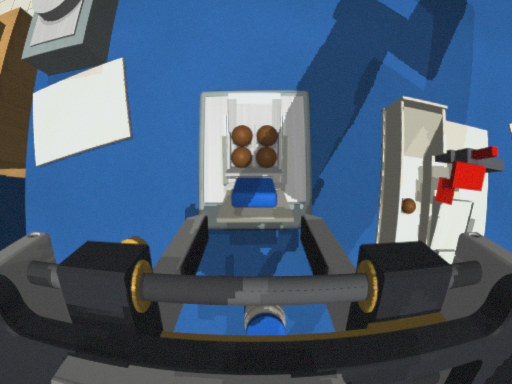

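```bash
grep -n "^def" h.py
python3 - <<'E'
from h import *
import cv2
im=cv2.imread('pics/w41.png'); c=im[80:235,190:325]; cv2.imwrite('pics/w41z.png',cv2.resize(c,None,fx=4.4,fy=3.8,interpolation=cv2.INTER_CUBIC)[:600])
E
sed -n '/def overlay/,/^def pose/p;/def cradsegs/,/^def/p;/def spot/,/^def/p' h.py
```

```text
4:def snap(c,n):
6:def st():
8:def spot(c,t,n=4):
14:def ray(c,u,v,P=None):
21:def atz(c,u,v,z,P=None):
23:def proj(c,p,P=None):
30:def cur():
32:def tooldown(yaw): return R.from_euler('xyz',[-np.pi/2,0,yaw])
33:def plan(pt,Rt,w,n=None,vmax=.045,wmax=.14,start=None):
42:def overlay(c,src,segs,box,k,out,P=None):
49:def pose(x,y,z,yaw,pitch=0):
52:def tf(T,p): return (T[:3,:3]@np.asarray(p,float)+T[:3,3])
53:def rect(T,x0,x1,y0,y1,z): return [tf(T,(a,b,z)) for a,b in [(x0,y0),(x1,y0),(x1,y1),(x0,y1),(x0,y0)]]
54:def scoopsegs(T):
59:def toolT():
61:def scoop_in_tool(h=.087,dx=-.038,dz=.0033):
64:def traysegs(T):
74:def tcp(tx,ty,tz,pitch):
76:def where():
79:def wps(L,w,start=None):
85:def lipwp(s,th,e=.0015,ty=.05):
87:def tri(obs):
92:def restsegs(x,y,z):
96:def scoop_in_toolC(h=.083,dx=0,dz=.038):
98:def tcpC(S,**k):
101:def wpC(L,w,start=None):
107:def whereC():
110:def cradsegs(x,y,z,yaw=3.141):
def spot(c,t,n=4):
    E=np.array(robot.camera_params(c)['extrinsics'])
    r=robot.spot_in(c,t); out=[]
    for d in r[:n]:
        p=E[:3,:3]@np.array(d['centre'])+E[:3,3]; out.append(p); print(t,c,round(d['score'],2),np.round(p,4))
    return out
def ray(c,u,v,P=None):
def overlay(c,src,segs,box,k,out,P=None):
    im=cv2.imread(f'pics/{src}.png'); x0,y0,x1,y1=box
    b=cv2.resize(im[y0:y1,x0:x1],None,fx=k,fy=k,interpolation=cv2.INTER_CUBIC)
    for pts,col in segs:
        q=[((proj(c,p,P)+.5-[x0,y0])*k).astype(int).tolist() for p in pts]
        cv2.polylines(b,[np.array(q)],False,col,1,cv2.LINE_AA)
    cv2.imwrite(f'pics/{out}.png',b)
def pose(x,y,z,yaw,pitch=0):
def cradsegs(x,y,z,yaw=3.141):
    T=pose(x,y,z,yaw,.262); s=[(rect(T,-.048,.039,-.0345,.0345,0),(0,200,255))]
    s.append(([tf(T,(-.048,-.0345,.012)),tf(T,(.008,-.0345,.012))],(0,0,255))); s.append(([tf(T,(-.048,.0345,.012)),tf(T,(.008,.0345,.012))],(0,0,255)))
    s.append(([(.555,y-.0373,.168),(.555,y+.0373,.168)],(255,0,255)))
    return s
```

View pics/w41z.png

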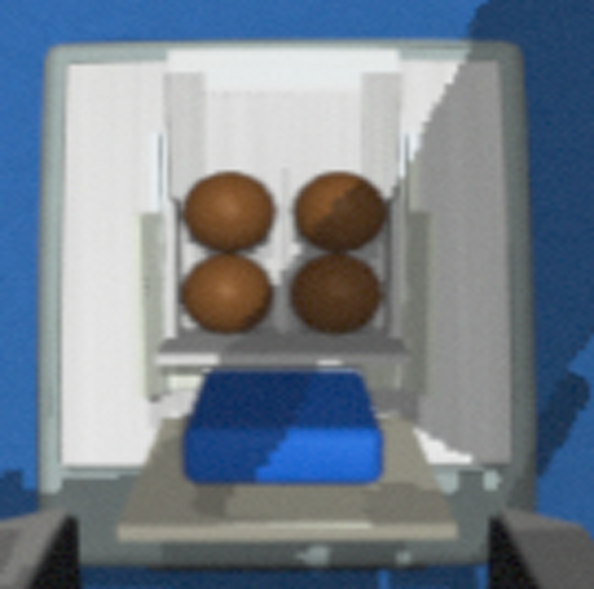

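Emit:
arm_command(series="0 0 0 0.01 -0.045 0 0.06; 0 0 0.12 0.04 -0.02 0.0 0.06; 0 0 0.12 0.04 -0.02 0 0.06; 0 0 0.12 0.04 -0.02 0 0.06; 0 0 0.12 0.04 -0.02 0 0.06; 0 0 0.12 0.04 -0.02 0 0.06;0 0 0 0 0 0 0.06")

```text
time: 41.15
tool_pos: [0.571, -0.0704, 0.3328]
ee_rot: [-1.212, 0.578, 1.771]
wrist_force: [0.6, -1.0, -0.4]
width: 0.06
```

Run:
```python
from h import *
snap('wrist','w42');P=robot.camera_params('wrist'); import json
json.dump({k:(np.array(v).tolist()) for k,v in P.items()},open('P42.json','w'))
snap('scene','scene42');spot('scene','scoop_grip');snap('top','top42');spot('top','scoop_grip')
```

```text
scoop_grip scene 0.97 [0.4193 0.4641 0.009 ]
scoop_grip scene 0.95 [ 0.4905 -0.3076  0.1106]
scoop_grip scene 0.67 [0.2284 0.3928 0.014 ]
scoop_grip scene 0.46 [0.5009 0.0095 0.1051]
scoop_grip top 0.78 [ 0.4822 -0.2993  0.1118]
scoop_grip top 0.68 [0.2405 0.3862 0.0036]
scoop_grip top 0.67 [0.4276 0.4571 0.0041]
scoop_grip top 0.58 [0.6926 0.3512 0.0972]
```

View pics/w42.png

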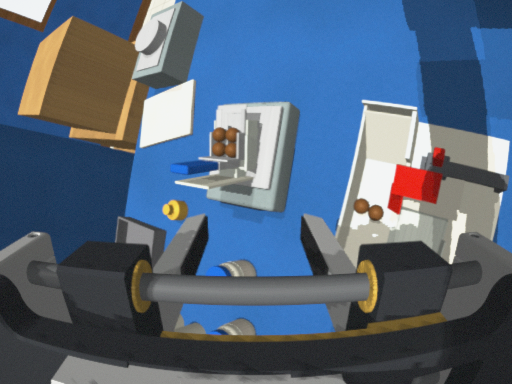

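Run:
```python
from h import *
import json,cv2
P={k:(np.array(v) if isinstance(v,list) else v) for k,v in json.load(open('P42.json')).items()}
T=pose(.4655,-.3004,.0905,3.141,.262)
overlay('wrist','w42',[],(165,95,310,215),5,'o70a',P)
overlay('wrist','w42',scoopsegs(T)+cradsegs(.4655,-.3004,.0905),(165,95,310,215),5,'o70',P)
```

```text
(no output)
```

View pics/o70a.png

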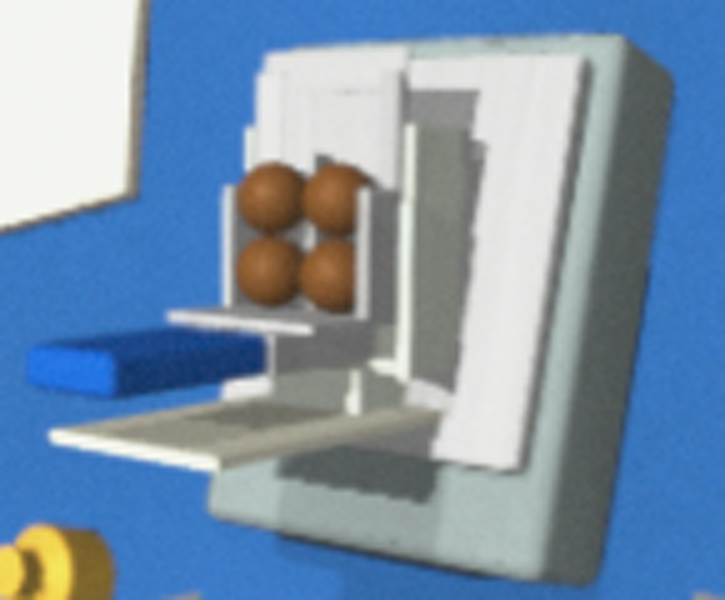

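View pics/o70.png

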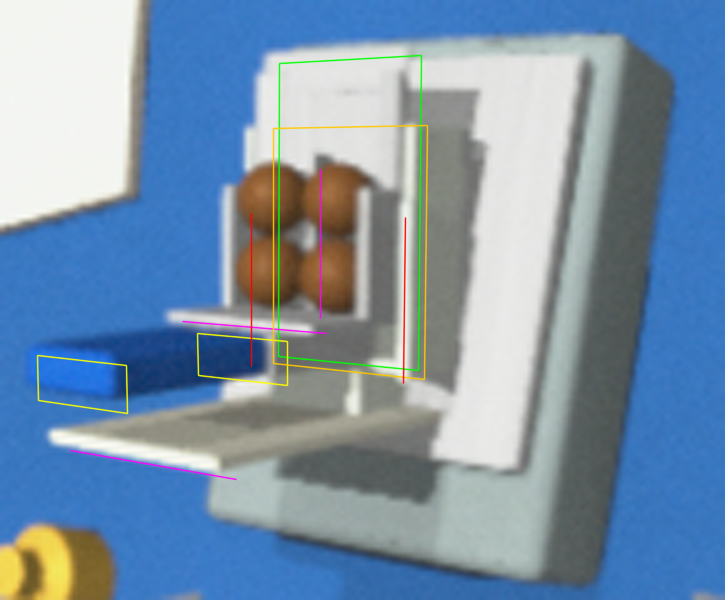

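View pics/top42.png

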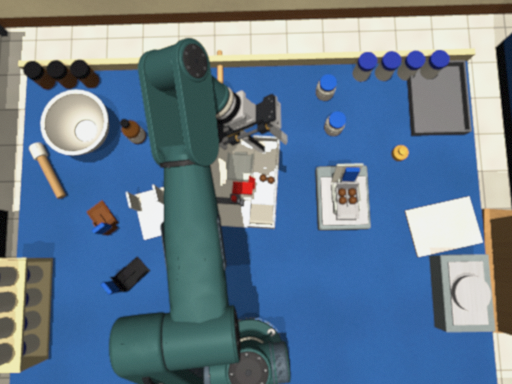

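View pics/scene42.png

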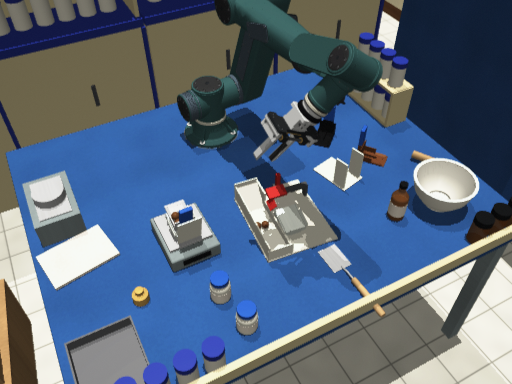

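Run:
```python
from h import *
import cv2
P=robot.camera_params('wrist');snap('wrist','w43')
T=pose(.4655,-.3004,.0905,3.141,.262)
overlay('wrist','w43',scoopsegs(T)+cradsegs(.4655,-.3004,.0905),(165,95,310,215),5,'o71',P)
T2=pose(.4655,-.3004,.0905,3.141,.262)
overlay('top','top42',scoopsegs(T2)+cradsegs(.4655,-.3004,.0905),(305,150,385,240),6,'o72')
st()
```

```text
t 41.45 pos [ 0.571  -0.0833  0.3378] rot [-1.224  0.58   1.743] F [ 1.1 -0.4  0.1] w 0.0603
```

View pics/o71.png

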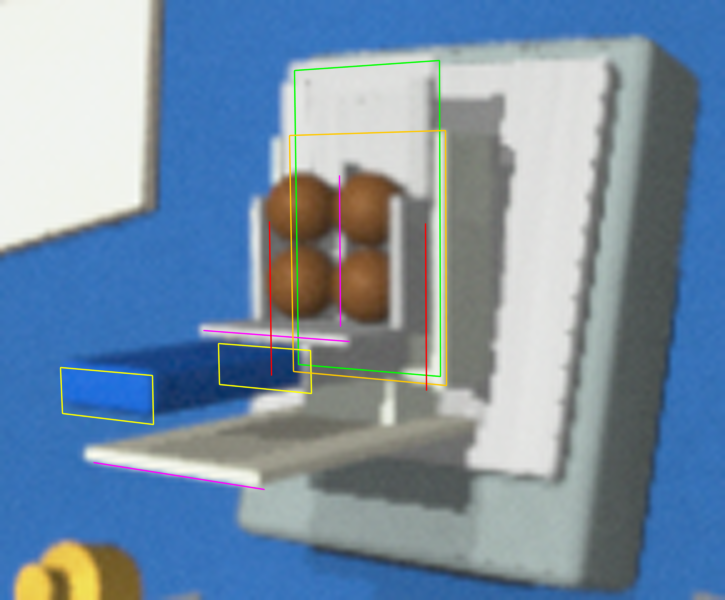

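View pics/o72.png

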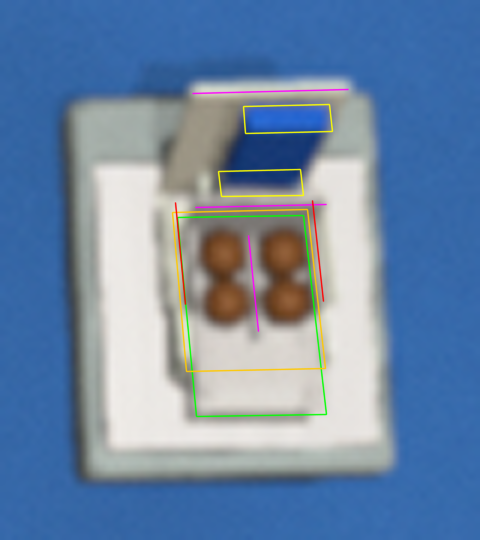

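Run:
```python
from h import *
print(robot.close_job())
```

```text
the job is handed in; nothing more can be done
None
```

I handed the job in at about 41.5 s. The scoop is seated in the scale's cradle with four nuts two by two, and I had let go and moved the gripper well away.

**What I did:**
- I took the scoop from its dock front and back, then set it down briefly on the counter to change the grip. The instructions don't mention that set-down.
- I scooped six nuts: four in the pocket and two on the tongue. I parked the scoop on the rest and let go.
- I slid the striker across, and the two surplus nuts fell into the bin.
- I took the scoop again by the left and right edges of its grip, seated it in the cradle and released it.

**Last checks:**
- **Nuts:** the final wrist and top pictures show four nuts in the pocket and two in the bin.
- **Seating:** overlays of the expected cradle pose match the scoop to about 1–2 mm, between the guides and at the right slope. Nothing visibly shifted on release, and the gripper read no load. I had no low side view to prove it is flush; there may be a gap of 0–2 mm to the rear stop, within the 3 mm slide stated for the rest.
- **Jar, bottle and weight:** the arm never went against them. They look in place in the pictures, but I did not measure them against the start.

**What disagreed:**
- **Dock:** its cheeks stood beside the scoop's nose, not its grip.
- **Striker:** it travelled about 98 mm to its hard stop, not 105 mm. I took this as fully across, since repeated pushes moved it no further and the blade had passed the scoop.

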